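# Raise the press guard to the loading mark and confirm

### The job

Open the bench press for loading: with your fingertips, push the clear sliding guard up from beneath its lip until its red pointers stand level with the yellow blocks on the two posts, and leave it there. Then press the green button on the control box all the way down to confirm, and let go of it. Do not pinch the lip or push on the clear pane or the pointers, do not press the button before the guard is set, and leave the bushing and every other loose thing on the bench where it is.

Things in the scene. Friction and masses are not known exactly. Their poses are not given: they have to be found in the camera images.
- press: green bench press, fixed. Origin at bench level in the plane of the guard window, midway between its two posts; x points into the press (away from the operator), y to the left, z up. Base plate 30 mm thick from x = -50 to 240 mm, 360 mm wide; posts 30 mm square at y = +-150 mm, with a crossbar on top at 490 to 530 mm height; ram and column behind the window
- guard (a joint): height of the sliding guard above its lowest position, m, 0 to 0.20, growing upward. It is counterweighted: about 3 N of friction and slight damping to overcome (up to 5 N with its varying weight), and it stays wherever it is left
- lip_edge (a point): middle of the lower front edge of the guard's lip, moving with it; 100 mm above the bench when the guard is fully down. The lip is a level strip 220 mm long along the press's y, standing out 50 mm in front of the pane, 16 mm thick, lower half black rubber with a rounded front edge (6 mm radius), upper half yellow
- pane_mid (a point): middle of the clear pane, moving with the guard: 55 mm behind lip_edge and 88 mm above it. The pane with its aluminium rim is 270 mm wide and stands above the back edge of the lip, 10 to 170 mm above lip_edge; not to be pushed
- pointer_tip (a point): middle of the left red pointer's flat tip (30 x 28 x 6 mm), fixed to the guard and moving with it, outside the left post: 50 mm above, 55 mm behind (to within 3 mm) and 206 mm to the left of lip_edge. A twin at the same height stands outside the right post
- band: the mark: two yellow blocks 20 mm high (34 x 22 mm across) at one height on the outsides of the two posts, next to the paths of the pointers; origin midway between them, in the plane of the guard, at mid-height of the blocks. The guard is right when pointer_tip is at the height of this origin, within the blocks' height
- control_box: grey fixed box 100 x 85 x 50 mm with the green button on top; origin at the centre of its underside
- green_button (a joint): travel of the green push button, 0 released to 0.006 m fully down, spring-loaded, 4 N when fully down; it is pressed straight down
- green_button_top (a point): centre of the top of the green button (32 mm across)
- oil_bottle: loose bystander, to be left standing where it is: white oil bottle with red cap, 48 mm across, 130 mm tall; origin at the centre of its underside
- parts_tray: loose bystander, to be left standing where it is: blue open tray 150 x 180 x 35 mm; origin at the centre of its underside
- ring_part: loose bystander, to be left standing where it is: steel ring, 40 mm outside, 14 mm tall, lying in the parts tray; origin at the centre of its underside
- bushing: loose bystander, to be left standing where it is: brass bushing, 30 mm across, 45 mm tall, standing on the press's base plate in front of the guard, near one end of the lip and below it; origin at the centre of its underside
- screwdriver: loose bystander, to be left standing where it is: screwdriver lying on the bench; origin midway along it
- wrench: loose bystander, to be left standing where it is: wrench lying on the bench; origin midway along it
- jar: loose bystander, to be left standing where it is: clear jar with blue cap, 60 mm across, 70 mm tall; origin at the centre of its underside

How it is judged:
By the outcome, as a careful person would: the job done as asked, in the order asked, and still so for the second after the job is handed in, with the robot touching nothing.
It also fails if it takes over 54 s, if anything falls off the work surface, if the arm or the gripper's body presses on something with over 40 N, if the wrist force passes 120 N, or if a joint passes its speed limit or range.

### The arm

A 6-joint arm with a two-finger parallel gripper is mounted at the origin on the work surface. World frame = base frame: x ahead of the robot, y to its left, z up, the work surface at z = 0. Lengths are in m, angles in rad, forces in N, time in s.
With the tool pointing down it reaches from about 0.4 to 0.925 m from the base axis. Payload 3.4 kg.
Tool frame: the origin (TCP) lies on the centre line of the jaws, within the pads' length; the fingertips stand r.tip_reach ahead of it and the grasp point (between the pads) lies 8 mm behind it (r.tip_reach is the distance from the TCP to the fingertips, in m); z points along the fingers, y is the line along which they close (so a half turn about z gives the same grasp; the last joint's range is limited). The gripper opens to 85 mm and grips with 20 to 120 N. Pads are 22 mm wide; open, the fingers measure 114 mm over their backs; the gripper's body (76 mm by 85 mm) begins 54 mm behind the grasp point. The pads swing forward as they close: fully open they stand 13 mm farther back than shut.
Start: joints at [-1.183, 0.307, 1.506, -0, 1.328, -0.073], TCP at [0.256, -0.515, 0.208] pointing down, gripper open.
Joint ranges: [-3.12, 3.12], [-1.05, 2.28], [0.14, 2.33], [-1.42, 4.57], [0.1, 2.73], [-2.68, 2.68]. Speed limits (rad/s): [2.57, 2.57, 3.14, 3.14, 3.14, 3.14].

### API

Orientations are given as a rotation vector (axis times angle).
In Python, from station import r gives the robot as it stands.
- The arm moves only by the tool carry_out, never from a script. Its argument "plan" is a list of rows, each an object with "delta_pos": the shift along the tool's x, y, z as a fraction of full scale, a list of three; "delta_rot": the turn, a rotation vector about the tool's x, y, z as a fraction of full scale, a list of three. In form: [{"delta_pos": [tx, ty, tz], "delta_rot": [rx, ry, rz]}, ...]. A call has 1 to 8 rows; each row is the pose to reach, as a shift and turn from the pose commanded when the call began, along the tool's axes at that moment, turning the shorter way round; what a row does not reach only later rows make up. Full scale, the value 1, is 0.25 m for a shift and 360 degrees for a turn. A row lasts 1/10 s, in which the tool goes at most 50 mm and 8.59 degrees, less where a joint would pass 70% of its speed; a pose out of reach is approached as far as the arm can. A call with a number of a shift or a turn outside -1 to 1 is refused whole. A call with a gripper value outside its range is refused whole. "fingers" is the opening, from -1 (shut) to 1 (fully open), set as the call begins (left out, the last holds). The fingers move at their own pace and stop on an object; the grip force is fixed at half the most. Time passes only in rows, so rows that repeat a pose let the fingers close. It gives the time, the measured TCP pose, the force, the opening and the grip force at its end, in the units of the state.
- r.observe(): the state, without advancing time (a new reading comes with each control period).
- r.snapshot(name): name is "scene" or "top"; returns a dict with "pixels" (384x512x3 uint8, red, green, blue), "K" (3x3 intrinsics, pixels), "view" (4x4, takes a point from world to camera coordinates). Camera axes: x right, y up, looking along -z (the intrinsics and any distortion apply to the point x, -y, -z); pixel columns grow to the right and rows downward; lengths in m; the calibration is good to about 2 mm. A picture is of the moment at which its call begins. There is no depth.
- r.finish_job(): hands the job in; it is judged then, once.
Trained networks look in the newest picture that a camera, given by its name, has taken for a name from the list of things; names that differ only in an ending like _2 or _b are one class to them, and where a whole thing is asked for, a point or a joint stands for the part that bears it (a point fixed in the world has none). Each returns a list of dicts, best first, with "conf" (0 to 1); they miss things now and then, are a little off and sometimes report something else, mostly with a low value. They report only what shows in the picture. A call takes as long as a camera call.
- r.find_in(thing, camera): "centre" ([x, y, z] in m, in world coordinates, good to about 4 mm: the middle of the surface that is visible of it).
- r.mark_of(thing, camera): "centre" ([x, y, z] in m, in world coordinates, good to about 4 mm: a listed point, or the origin of a listed thing).
The state is a dict: "t": time; "joint_positions": joint angles; "dq": joint speeds; "effort": joint torques, N m; "tcp_pos": TCP position; "ee_rot": TCP orientation; "ft_force": force on the tool from outside, world axes, zero at the start; "ft_torque": the same for the moment, N m; "finger_gap": opening from 0.0 (shut) to 1.0 (fully open); "gripper_force": force on a finger pad.
Only numpy, scipy, OpenCV 4.12 (cv2) and the standard library are available. Lean on these libraries where they do the work, as an engineer would, in place of code of your own. Each camera call takes 0.05 s, during which the arm holds its last target. There are 200 camera calls.

## Working session

There is one attempt and no reset: what is moved stays moved. The work goes in short steps, Python scripts to look and compute and a tool call to move; the robot and the scene stay as the last step left them, time stands still between calls to the robot, and variables do not carry over. Pictures are saved under pics/ and viewed, at most 10 in all, crops included, and the job is handed in when it is done.

Besides the shell and the picture viewer there is one more tool, called after ">>>" in YAML: its name, and indented under it one key for each argument. carry_out: Moves the arm, as the interface text tells. Shift numbers are shares of 0.25 m and turn numbers shares of 360 degrees, none past 1 either way. Its arguments: {"type":"object","properties":{"plan":{"type":"array","items":{"type":"object","properties":{"delta_pos":{"type":"array","items":{"type":"number"}},"delta_rot":{"type":"array","items":{"type":"number"}}}}},"fingers":{"type":"number"}},"required":["plan"]}

```bash
mkdir -p pics
cat > h.py <<'E'
from station import r
import numpy as np, cv2
def snap(cam,name=None):
    s=r.snapshot(cam)
    if name: cv2.imwrite(f'pics/{name}.png',s['pixels'][:,:,::-1])
    return s
def proj(s,p):
    c=np.array(s['view'])@np.r_[p,1]; q=np.array(s['K'])@np.array([c[0],-c[1],-c[2]]); return (q[:2]/q[2]).round(1)
E
python3 - <<'E'
from h import *
S={c:snap(c,c+'0') for c in('scene','top')}
o=r.observe(); print(r.tip_reach,{k:np.round(o[k],3).tolist() for k in('t','tcp_pos','ee_rot','ft_force','finger_gap')})
for t in 'press lip_edge pane_mid pointer_tip band control_box green_button_top bushing oil_bottle parts_tray jar screwdriver wrench'.split():
  for c in S:
    for d in r.mark_of(t,c)[:2]: print(t,c,round(d['conf'],2),np.round(d['centre'],3),proj(S[c],d['centre']))
E
```

```text
0.011 {'t': 0.1, 'tcp_pos': [0.256, -0.514, 0.207], 'ee_rot': [-3.056, -0.718, 0.0], 'ft_force': [0.058, 0.693, 1.002], 'finger_gap': 1.002}
press scene 0.86 [ 0.722 -0.038 -0.002] [247.7 192.1]
press top 0.95 [ 0.726 -0.039 -0.002] [267.3 165.9]
lip_edge scene 0.82 [ 0.671 -0.046  0.111] [256.7 183.2]
lip_edge top 0.67 [ 0.671 -0.056  0.115] [274.2 171.4]
lip_edge top 0.16 [ 0.723 -0.038 -0.004] [267.1 166.8]
pane_mid scene 0.79 [ 0.724 -0.04   0.2  ] [245.3 163.8]
pane_mid top 0.96 [ 0.724 -0.036  0.207] [269.  148.2]
pointer_tip scene 0.93 [0.681 0.164 0.16 ] [214.8 208.2]
pointer_tip top 0.69 [0.682 0.161 0.165] [210.2 166.3]
control_box scene 0.61 [ 0.42  -0.267  0.003] [337.2 200.7]
control_box top 0.58 [ 0.421 -0.262 -0.002] [332.2 243.9]
green_button_top scene 0.36 [ 0.405 -0.259  0.075] [341.  194.7]
green_button_top top 0.63 [ 0.599 -0.493  0.008] [390.2 193.6]
green_button_top top 0.5 [ 0.724 -0.035  0.204] [268.6 148.4]
bushing scene 0.66 [0.672 0.079 0.031] [235.4 212.5]
bushing top 0.61 [0.672 0.082 0.029] [235.8 178.9]
oil_bottle scene 0.77 [0.411 0.321 0.002] [236.9 300.7]
oil_bottle top 0.71 [0.411 0.32  0.002] [172.5 252.7]
parts_tray scene 0.9 [ 0.618 -0.498  0.001] [335.6 143.9]
parts_tray scene 0.65 [0.675 0.079 0.032] [234.9 212. ]
jar scene 0.74 [0.665 0.37  0.002] [182.4 264.6]
jar top 0.55 [ 0.412 -0.26   0.068] [336.3 245.1]
jar top 0.54 [0.664 0.373 0.   ] [159.1 185.6]
screwdriver scene 0.6 [ 0.431 -0.022 -0.005] [295.7 237.6]
screwdriver scene 0.49 [ 0.569  0.536 -0.001] [164.2 312.7]
screwdriver top 0.65 [0.566 0.533 0.002] [115.3 212.8]
wrench scene 0.74 [ 0.433 -0.028 -0.001] [296.5 235.9]
wrench top 0.57 [ 0.432 -0.023 -0.005] [266.7 243.5]
```

Run:
```python
import cv2,numpy as np
a=cv2.imread('pics/scene0.png')[90:300,150:400];b=cv2.imread('pics/top0.png')[70:280,140:390]
m=np.hstack([cv2.resize(x,(400,336),interpolation=cv2.INTER_CUBIC) for x in(a,b)]);cv2.imwrite('pics/m0.png',m)
```

```text
(no output)
```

View pics/m0.png

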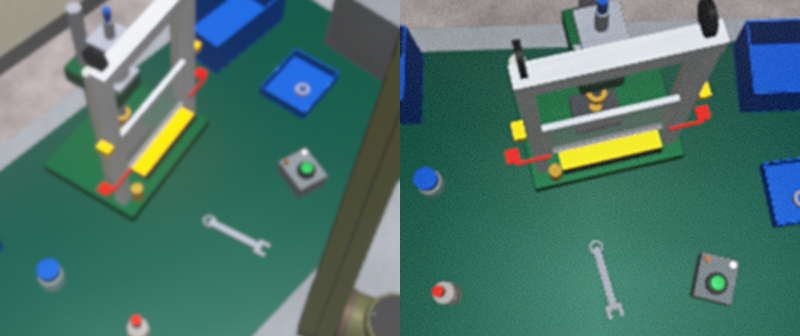

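View pics/scene0.png

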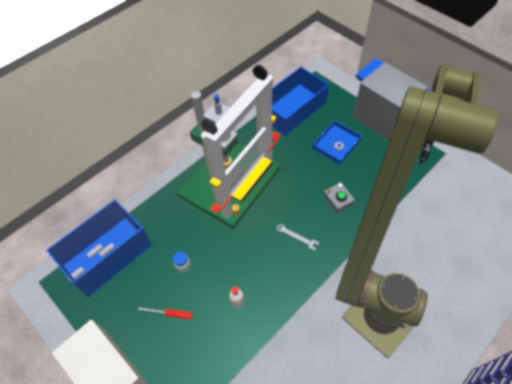

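The pictures show the guard low. The left red pointer is at about (216,208) in scene, with its yellow block at about (215,182). The bushing is under the lip's left end at about (235,211), and the control box is at about (340,196). Next I'll measure the coloured blobs.

```bash
cat >> h.py <<'E'
def P(s):
    return np.array(s['K'])@np.diag([1,-1,-1])@np.array(s['view'])[:3]
def mean(cam,n=4):
    ss=[snap(cam) for _ in range(n)]; s=ss[0]; s['pixels']=np.mean([x['pixels'] for x in ss],0).astype(np.uint8); return s
def blobs(s,col):
    h=cv2.cvtColor(s['pixels'],cv2.COLOR_RGB2HSV); H,Sa,V=[h[...,i].astype(int) for i in range(3)]
    m={'y':(H>20)&(H<35)&(Sa>120)&(V>100),'r':((H<8)|(H>172))&(Sa>120)&(V>90),'g':(H>50)&(H<75)&(Sa>130)&(V>140)}[col]
    n,_,st,c=cv2.connectedComponentsWithStats(m.astype(np.uint8),connectivity=8)
    return [(c[i].round(2).tolist(),st[i].tolist()) for i in range(1,n) if st[i,4]>6]
def tri(a,pa,b,pb):
    X=cv2.triangulatePoints(P(a),P(b),np.array(pa,float),np.array(pb,float)); return (X[:3]/X[3]).ravel()
E
python3 - <<'E'
from h import *
S={c:mean(c) for c in('scene','top')}
for c in S:
  print(c,'campos',np.linalg.inv(S[c]['view'])[:3,3].round(3))
  for k in 'yrg': print(k,blobs(S[c],k))
for t in 'band','pointer_tip','green_button_top','control_box','lip_edge':
  for c in S:
    for d in r.find_in(t,c)[:2]: print(t,c,round(d['conf'],2),np.round(d['centre'],3),proj(S[c],d['centre']))
E
```

```text
scene campos [-0.036  0.601  1.556]
y [([273.0, 117.96], [271, 115, 5, 7, 24]), ([251.66, 178.6], [233, 157, 39, 44, 539]), ([228.76, 161.29], [225, 158, 7, 8, 21]), ([215.05, 182.14], [210, 177, 11, 11, 84]), ([235.27, 209.06], [232, 204, 7, 11, 62])]
r [([274.4, 138.74], [269, 132, 11, 18, 81]), ([219.45, 205.47], [211, 195, 21, 17, 95]), ([234.5, 289.71], [232, 287, 6, 7, 34]), ([178.33, 313.66], [165, 309, 28, 10, 193])]
g [([341.34, 194.39], [338, 192, 8, 6, 38])]
top campos [0.336 0.033 1.306]
y [([330.42, 126.82], [327, 121, 8, 11, 62]), ([262.43, 132.43], [256, 126, 13, 14, 83]), ([213.54, 151.18], [209, 145, 10, 14, 107]), ([268.37, 164.39], [233, 151, 71, 30, 819])]
r [([324.24, 143.26], [308, 135, 26, 17, 144]), ([215.16, 168.17], [205, 162, 29, 12, 146]), ([121.7, 223.16], [112, 211, 20, 25, 201]), ([163.2, 251.66], [160, 249, 8, 7, 41])]
g [([338.16, 246.32], [334, 242, 9, 10, 69])]
band scene 0.46 [0.688 0.138 0.309] [214.3 181. ]
band top 0.56 [0.696 0.123 0.308] [217.5 147.6]
pointer_tip scene 0.76 [ 0.706 -0.037  0.164] [248.4 172.2]
pointer_tip top 0.87 [ 0.71  -0.04   0.168] [269.9 155.9]
green_button_top scene 0.61 [ 0.403 -0.257  0.072] [341.1 195.7]
green_button_top top 0.61 [ 0.411 -0.262  0.069] [336.8 245.3]
control_box scene 0.63 [ 0.407 -0.25   0.05 ] [338.4 199.1]
control_box top 0.68 [ 0.409 -0.26   0.066] [336.2 246. ]
control_box top 0.56 [ 0.419 -0.257  0.052] [334.1 243.6]
lip_edge scene 0.82 [ 0.711 -0.033  0.164] [246.9 172.1]
lip_edge top 0.72 [0.657 0.363 0.07 ] [156.7 182.7]
lip_edge top 0.67 [ 0.711 -0.047  0.17 ] [272.  155.4]
```

```bash
cat >> h.py <<'E'
def boxc(s,c,d,R,o):
    """centroid of the projected silhouette of a box (centre c, size d in press frame)"""
    v=np.array([[i,j,k] for i in(-1,1) for j in(-1,1) for k in(-1,1)])/2*d+c
    q=np.array([P(s)@np.r_[R@p+o,1] for p in v]); q=(q[:,:2]/q[:,2:]).astype(np.float32)
    m=cv2.moments(cv2.convexHull(q)); return np.array([m['m10'],m['m01']])/m['m00']
def bl(s,col,near,rad=9):
    return np.array(min((b[0] for b in blobs(s,col)),key=lambda c:np.hypot(*(np.array(c)-near))))
def tip(s,near,rad=6):
    h=cv2.cvtColor(s['pixels'],cv2.COLOR_RGB2HSV).astype(int); H=h[...,0]
    m=(((H<8)|(H>172))&(h[...,1]>120)&(h[...,2]>90)).astype(np.uint8)
    m=cv2.morphologyEx(m,cv2.MORPH_OPEN,np.ones((4,4),np.uint8)); n,_,st,c=cv2.connectedComponentsWithStats(m)
    return [(c[i].round(2).tolist(),st[i].tolist()) for i in range(1,n)]
E
cat > fit.py <<'E'
from h import *
from scipy.optimize import least_squares
def run():
    S={c:mean(c) for c in('scene','top')}; s,t=S['scene'],S['top']
    by=[bl(s,'y',(215,182)),bl(t,'y',(213.5,151)),bl(t,'y',(330,127))]
    print('block tri',tri(s,by[0],t,by[1]).round(4),'button tri',tri(s,bl(s,'g',(341,194)),t,bl(t,'g',(338,246))).round(4))
    lip=[max(blobs(c,'y'),key=lambda b:b[1][4])[0] for c in(s,t)]
    print('lip tri',tri(s,lip[0],t,lip[1]).round(4)); tp={k:tip(S[k],0) for k in S}; print(tp)
    def res(p,full=False):
        R=cv2.Rodrigues(np.array([0,0,p[2]]))[0];o=np.array([p[0],p[1],0]);d=np.array([.034,.022,.02]);y=.176
        e=[boxc(s,[0,y,p[3]],d,R,o)-by[0],boxc(t,[0,y,p[3]],d,R,o)-by[1],boxc(t,[0,-y,p[3]],d,R,o)-by[2]]
        g=p[4]; dl=np.array([.05,.22,.008]); cl=[-.03,0,.1+g+.012]
        e+=[boxc(s,cl,dl,R,o)-lip[0],boxc(t,cl,dl,R,o)-lip[1]]
        return np.concatenate(e)
    f=least_squares(res,[.724,-.037,.21,.27,.01]); print('x y yaw zband g',f.x.round(4)); print(f.fun.round(2))
    R=cv2.Rodrigues(np.array([0,0,f.x[2]]))[0];o=np.array([f.x[0],f.x[1],0])
    for y in(.206,-.206): 
        print('pointer pred',[boxc(c,[0,y,.15+f.x[4]],np.array([.03,.028,.006]),R,o).round(1) for c in(s,t)])
if __name__=='__main__': run()
E
python3 fit.py
python3 - <<'E'
import cv2
from h import *
s=r.snapshot('top')['pixels'][:,:,::-1][110:190,195:345]; cv2.imwrite('pics/t1.png',cv2.resize(s,None,fx=5,fy=5,interpolation=cv2.INTER_CUBIC))
for t in('band','pointer_tip','lip_edge','green_button_top'):
  for c in('scene','top'): 
    L=[]
    for _ in range(4):
      snap(c); L+= [np.r_[d['conf'],d['centre']] for d in r.mark_of(t,c)[:1]]
    print(t,c,np.round(L,3).tolist())
E
```

```text
block tri [0.6888 0.1354 0.2973] button tri [ 0.4078 -0.2664  0.0664]
lip tri [ 0.6895 -0.0359  0.137 ]
{'scene': [([276.14, 137.22], [273, 134, 7, 8, 49]), ([217.21, 208.75], [213, 206, 10, 7, 56]), ([235.5, 290.5], [233, 288, 6, 6, 32]), ([179.19, 314.65], [166, 310, 27, 10, 191])], 'top': [([329.56, 141.55], [325, 137, 10, 11, 88]), ([211.22, 168.72], [207, 164, 10, 10, 90]), ([122.82, 224.29], [114, 213, 19, 23, 191]), ([164.08, 252.56], [161, 250, 7, 6, 39])]}
x y yaw zband g [ 0.716  -0.0375  0.2076  0.3171  0.0203]
[ 1.23 -1.81 -0.48  0.69 -1.84 -2.21  1.25  0.56  2.28  1.37]
pointer pred [array([215.8, 208.1]), array([209. , 168.4])]
pointer pred [array([274.4, 135.2]), array([328., 140.])]
band scene [[0.45, 0.598, -0.492, 0.006]]
band top [[0.17, 0.414, 0.323, 0.002], [0.42, 0.431, -0.023, -0.006], [0.45, 0.411, -0.261, 0.07]]
pointer_tip scene [[0.95, 0.68, 0.163, 0.159], [0.61, 0.679, 0.162, 0.159], [0.63, 0.681, 0.166, 0.16], [0.9, 0.681, 0.162, 0.16]]
pointer_tip top [[0.57, 0.683, 0.163, 0.164], [0.8, 0.682, 0.162, 0.165], [0.61, 0.684, 0.163, 0.167], [0.68, 0.682, 0.165, 0.162]]
lip_edge scene [[0.88, 0.673, -0.047, 0.11], [0.75, 0.67, -0.047, 0.111], [0.55, 0.672, -0.048, 0.11], [0.66, 0.673, -0.046, 0.11]]
lip_edge top [[0.7, 0.669, -0.053, 0.112], [0.83, 0.673, -0.057, 0.115], [0.63, 0.673, -0.052, 0.115], [0.97, 0.669, -0.053, 0.117]]
green_button_top scene [[0.38, 0.406, -0.262, 0.074], [0.56, 0.409, -0.259, 0.072], [0.62, 0.406, -0.26, 0.073], [0.62, 0.679, 0.162, 0.164]]
green_button_top top [[0.63, 0.412, -0.263, 0.072], [0.4, 0.408, -0.262, 0.07], [0.42, 0.411, -0.264, 0.069], [0.51, 0.412, -0.262, 0.07]]
```

View pics/t1.png

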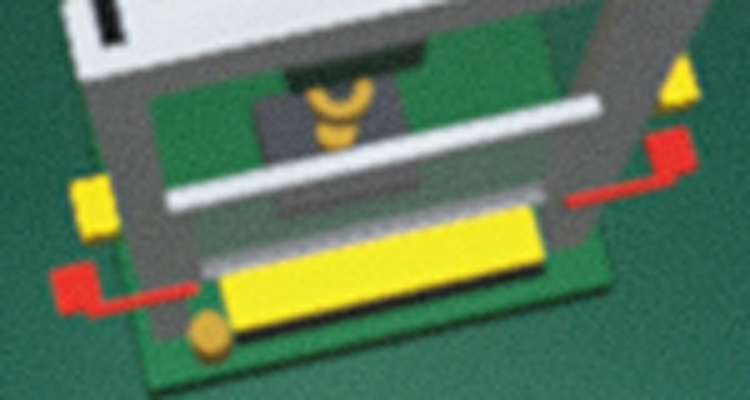

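```bash
sed -i 's/np.ones((4,4)/np.ones((3,3)/' h.py
cat > fit.py <<'E'
from h import *
from scipy.optimize import least_squares
def run(lipuse=True):
    S={c:mean(c,6) for c in('scene','top')}; s,t=S['scene'],S['top']
    tp={k:tip(S[k],0) for k in S}; print(tp)
    B=[]
    B+=[('t',s,.206,None),('t',t,.206,None),('t',s,-.206,None),('t',t,-.206,None)]
    def res(p,obs):
        R=cv2.Rodrigues(np.array([0,0,p[2]]))[0];o=np.array([p[0],p[1],0])
        pr=[boxc(c,[0,y,p[4]],np.array([.03,.028,.006]),R,o) for _,c,y,_ in B]
        pr+=[boxc(s,[0,.176,p[3]],np.array([.034,.022,.02]),R,o)]
        if obs is None: return pr
        return np.r_[np.concatenate([a-b for a,b in zip(pr,obs)]),(p[0]-.724)/.003,(p[1]+.038)/.003]
    p0=[.724,-.038,.21,.305,.158]; 
    for it in range(3):
        pr=res(p0,None); near=lambda L,q:np.array(min((b[0] for b in L),key=lambda c:np.hypot(*(np.array(c)-q))))
        obs=[near(tp['scene'],pr[0]),near(tp['top'],pr[1]),near(tp['scene'],pr[2]),near(tp['top'],pr[3]),near([b for b in blobs(s,'y')],pr[4])]
        f=least_squares(res,p0,args=(obs,)); p0=f.x
    print('x y yaw zband zpointer',f.x.round(4),'diff',round(f.x[3]-f.x[4],4)); print(f.fun.round(2))
if __name__=='__main__': run()
E
python3 fit.py
```

```text
{'scene': [([275.26, 136.48], [272, 132, 8, 11, 61]), ([216.18, 207.55], [211, 204, 12, 8, 65]), ([234.5, 289.5], [232, 287, 6, 6, 32]), ([178.19, 313.65], [165, 309, 27, 10, 191])], 'top': [([327.49, 141.71], [320, 136, 14, 13, 109]), ([317.0, 148.0], [316, 147, 3, 3, 9]), ([312.5, 149.0], [311, 148, 4, 3, 12]), ([210.7, 167.94], [205, 163, 14, 10, 100]), ([227.5, 168.5], [224, 167, 8, 4, 24]), ([121.74, 223.25], [112, 212, 20, 24, 196]), ([163.08, 251.56], [160, 249, 7, 6, 39])]}
x y yaw zband zpointer [ 0.7218 -0.04    0.2011  0.2931  0.1545] diff 0.1387
[-0.74  1.16 -0.45 -0.22 -1.16  0.23  0.27 -1.29  1.14  0.48 -0.72 -0.68]
```

The pointers stand at about 0.157 m and the yellow blocks at about 0.295 m. Before planning a horizontal tool pose, I'll identify the kinematics with a small free-space move.

>>> carry_out:
  plan:
    - {"delta_pos":[0,0,-0.2],"delta_rot":[0,0,0]}
    - {"delta_pos":[0,0,-0.4],"delta_rot":[0.04,0,0]}
    - {"delta_pos":[0,0,-0.4],"delta_rot":[0.06,0,0]}
    - {"delta_pos":[0,0,-0.4],"delta_rot":[0.06,0,0]}
  fingers: -1

```text
t: 6.95
tcp_pos: [0.257, -0.5166, 0.3119]
ee_rot: [-2.702, -0.635, 0.121]
ft_force: [-0.3, 0.2, -2.0]
finger_gap: 0.331
gripper_force: 0.0
```

```bash
cat > ob.py <<'E'
from station import r
import numpy as np,json
o=r.observe(); d={k:np.round(o[k],4).tolist() for k in('t','joint_positions','tcp_pos','ee_rot','ft_force','finger_gap')}
print(d); open('obs.jsonl','a').write(json.dumps(d)+'\n')
E
echo '{"joint_positions":[-1.183,0.307,1.506,0,1.328,-0.073],"tcp_pos":[0.256,-0.515,0.208],"ee_rot":[-3.056,-0.718,0]}' > obs.jsonl; python3 ob.py
```

```text
{'t': 6.95, 'joint_positions': [-1.1675, 0.4786, 1.0383, -0.0239, 1.9971, -0.0641], 'tcp_pos': [0.257, -0.5166, 0.3119], 'ee_rot': [-2.7024, -0.6351, 0.1206], 'ft_force': [-0.2977, 0.1843, -1.9618], 'finger_gap': 0.3309}
```

>>> carry_out:
  plan:
    - {"delta_pos":[0.1,0,-0.1],"delta_rot":[0,0.02,0]}
    - {"delta_pos":[0.2,0,-0.1],"delta_rot":[0,0.04,0]}
    - {"delta_pos":[0.2,0,-0.1],"delta_rot":[0,0.06,0]}
    - {"delta_pos":[0.2,0,-0.1],"delta_rot":[0,0.06,0]}

```text
t: 7.35
tcp_pos: [0.3025, -0.5019, 0.3293]
ee_rot: [-2.617, -0.508, -0.38]
ft_force: [-0.7, -0.0, -0.6]
finger_gap: 0.003
gripper_force: 0.0
```

```bash
python3 ob.py
```

```text
{'t': 7.35, 'joint_positions': [-1.3039, 0.4905, 1.0404, 0.3374, 2.0293, -0.0308], 'tcp_pos': [0.3025, -0.5019, 0.3293], 'ee_rot': [-2.617, -0.5081, -0.3796], 'ft_force': [-0.7442, -0.047, -0.5851], 'finger_gap': 0.0027}
```

```bash
cat > kin.py <<'E'
import numpy as np,json
from scipy.spatial.transform import Rotation as Ro
from scipy.optimize import least_squares
Z=lambda a:Ro.from_euler('z',a); Y=lambda a:Ro.from_euler('y',a)
def fk(q,p,s4=1,s6=1,off=-np.pi/2):
    h,a,b,L,c,e=p
    R2=Z(q[0])*Y(q[1]); R3=R2*Y(q[2]); R5=R3*Z(s4*q[3])*Y(q[4])
    x=Z(q[0]).apply([c,0,h])+R2.apply([0,0,a])+R3.apply([e,0,b])+R5.apply([0,0,L])
    return x,R5*Z(s6*q[5]+off)
def fit():
    D=[json.loads(l) for l in open('obs.jsonl')]
    best=None
    for s4 in(1,-1):
        for s6 in(1,-1):
            for off in(np.pi/2,-np.pi/2):
                er=max((fk(d['joint_positions'],np.zeros(6),s4,s6,off)[1].inv()*Ro.from_rotvec(d['ee_rot'])).magnitude() for d in D)
                if best is None or er<best[0]: best=(er,s4,s6,off)
    f=least_squares(lambda p:np.r_[np.concatenate([(fk(d['joint_positions'],p,*best[1:])[0]-d['tcp_pos'])*1000 for d in D]),(p-[.3,.4,.4,.25,0,0])*1.0],[.3,.4,.4,.25,0,0])
    return best,f
if __name__=='__main__':
    b,f=fit(); print(b,f.x.round(4),f.fun.round(2))
E
python3 kin.py
```

```text
(0.003054277034219126, 1, 1, 1.5707963267948966) [-0.3045  1.1826  0.4845  0.5246 -0.261  -0.0267] [-3.913e+01 -1.592e+01 -1.100e-01 -4.179e+01 -1.687e+01 -2.440e+00
 -3.310e+00 -1.890e+00  2.550e+00 -6.000e-01  7.800e-01  8.000e-02
  2.700e-01 -2.600e-01 -3.000e-02]
```

```bash
sed -i 's/h,a,b,L,c,e=p/h,a,b,L,c,e,d,d2,g=p/; s/\[c,0,h\]/[c,d,h]/; s/R5.apply(\[0,0,L\])/R5.apply([g,d2,L])/; s/zeros(6)/zeros(9)/; s/\[.3,.4,.4,.25,0,0\]/[.3,.4,.4,.25]+[0]*5/; s/,\[.3,.4,.4,.25,0,0\])/,[.3,.4,.4,.25]+[0]*5)/; s/(p-\[.3,.4,.4,.25\]+\[0\]\*5)\*1.0/(p-np.array([.3,.4,.4,.25]+[0]*5))*10/' kin.py; python3 kin.py
```

```text
(0.003054277034219126, 1, 1, 1.5707963267948966) [ 0.2948  0.5621  0.4467  0.3779 -0.0301  0.1417  0.0376  0.0047 -0.034 ] [ 0.11 -0.04  0.02  0.34 -0.48  0.03 -0.38  0.58 -0.05 -0.05  1.62  0.47
  1.28 -0.3   1.42  0.38  0.05 -0.34]
```

>>> carry_out:
  plan:
    - {"delta_pos":[0,0,-0.2],"delta_rot":[0,0.02,0]}
    - {"delta_pos":[0.0,0,-0.2],"delta_rot":[0,0.04,0]}
    - {"delta_pos":[0,0,-0.2],"delta_rot":[0,0.06,0]}
    - {"delta_pos":[0,0,-0.2],"delta_rot":[0,0.08,0]}
    - {"delta_pos":[0,0,-0.2],"delta_rot":[0,0.08,0]}

```text
t: 7.85
tcp_pos: [0.2937, -0.5242, 0.371]
ee_rot: [-2.388, -0.331, -0.995]
ft_force: [-0.4, 0.7, -0.6]
finger_gap: 0.001
gripper_force: 0.0
```

```bash
python3 ob.py
```

```text
{'t': 7.85, 'joint_positions': [-1.5435, 0.5494, 1.0954, 0.763, 2.0879, -0.064], 'tcp_pos': [0.2937, -0.5242, 0.371], 'ee_rot': [-2.388, -0.3305, -0.9953], 'ft_force': [-0.3731, 0.6718, -0.5962], 'finger_gap': 0.0007}
```

>>> carry_out:
  plan:
    - {"delta_pos":[0,0,0],"delta_rot":[0.02,0.02,0]}
    - {"delta_pos":[0.0,0,0],"delta_rot":[0.04,0.04,0]}
    - {"delta_pos":[0,0,0],"delta_rot":[0.06,0.06,0]}
    - {"delta_pos":[0,0,0],"delta_rot":[0.06,0.06,0]}

```text
t: 8.25
tcp_pos: [0.2971, -0.5243, 0.3722]
ee_rot: [-1.821, -0.351, -1.229]
ft_force: [-0.0, 0.6, -1.0]
finger_gap: 0.0
gripper_force: 0.0
```

```bash
python3 ob.py; python3 kin.py
```

```text
{'t': 8.25, 'joint_positions': [-1.55, 0.8074, 1.0443, 1.0819, 2.3659, -0.0081], 'tcp_pos': [0.2971, -0.5243, 0.3722], 'ee_rot': [-1.8215, -0.3513, -1.2287], 'ft_force': [-0.0216, 0.6092, -0.9806], 'finger_gap': 0.0003}
(0.003054277034219126, 1, 1, 1.5707963267948966) [ 1.926e-01  6.463e-01  4.162e-01  3.944e-01  3.000e-04  1.096e-01
  4.220e-02  1.000e-04 -2.000e-04] [ 0.08 -0.07  0.02  0.06  0.05 -0.01 -0.04 -0.03  0.01 -0.06 -0.    0.
 -0.02  0.09 -0.01 -1.07  2.46  0.16  1.44  0.    1.1   0.42  0.   -0.  ]
```

```bash
cat > ik.py <<'E'
from kin import *
LO=np.array([-3.12,-1.05,.14,-1.42,.1,-2.68]);HI=np.array([3.12,2.28,2.33,4.57,2.73,2.68])
b,f=fit(); p=f.x
def ik(x,R,q0,tol=1e-3):
    def e(q):
        X,RR=fk(q,p,*b[1:]); return np.r_[(X-x)*5,(RR.inv()*R).as_rotvec()]
    s=least_squares(e,np.clip(q0,LO+.02,HI-.02),bounds=(LO,HI)); return s.x,np.linalg.norm(s.fun)
def orient(yaw,pitch,roll=0):
    # tool z horizontal along yaw, pitched down by pitch; tool y horizontal (roll 0: y to left)
    z=np.array([np.cos(yaw)*np.cos(pitch),np.sin(yaw)*np.cos(pitch),-np.sin(pitch)]); y=np.array([-np.sin(yaw),np.cos(yaw),0])
    return Ro.from_matrix(np.c_[np.cross(y,z),y,z])*Z(roll)
def wrist(q):
    pp=p.copy();pp[3]=0; return fk(q,pp,*b[1:])[0]
E
cat > scan.py <<'E'
from ik import *
rng=np.random.default_rng(0)
for roll in(0,np.pi):
 for yaw in(-.4,-.1,.2,.5,.8):
  for pitch in(-.2,0,.25,.5):
   R=orient(yaw,pitch,roll); out=[]
   for z in(.08,.235):
    c=[]
    for k in range(14):
      q,e=ik(np.array([.665,-.055,z]),R,rng.uniform(LO,HI))
      if e<2e-3: c.append(q)
    if not c: break
    out.append(max(c,key=lambda q:np.min(np.minimum(q-LO,HI-q)))) 
   if len(out)==2: print(f'{roll:.1f} {yaw} {pitch}',*[q.round(2).tolist() for q in out],wrist(out[0]).round(2))
E
time python3 scan.py
```

```text
0.0 -0.4 0.5 [0.11, 0.68, 2.33, 3.69, 0.95, 1.49] [0.11, 0.27, 2.18, 4.12, 0.54, 0.93] [0.35 0.08 0.27]
0.0 0.5 -0.2 [-0.74, 1.29, 2.13, 1.84, 1.85, 1.3] [-0.74, 0.95, 2.23, 1.9, 1.78, 1.54] [ 0.33 -0.24  0.  ]
0.0 0.5 0 [-0.76, 1.13, 2.2, 1.88, 1.63, 1.39] [-0.76, 0.76, 2.23, 1.88, 1.52, 1.72] [ 0.32 -0.24  0.08]
0.0 0.5 0.25 [-0.73, 0.9, 2.22, 1.91, 1.31, 1.59] [-0.73, 0.52, 2.17, 1.77, 1.2, 2.03] [ 0.33 -0.24  0.18]
0.0 0.5 0.5 [-0.65, 0.67, 2.17, 1.82, 0.97, 1.91] [-0.65, 0.34, 2.05, 1.49, 0.93, 2.46] [ 0.36 -0.22  0.27]
0.0 0.8 -0.2 [-0.78, 1.21, 1.89, 1.57, 1.77, 1.62] [-0.78, 0.91, 1.96, 1.61, 1.77, 1.84] [ 0.4  -0.33  0.  ]
0.0 0.8 0 [-0.8, 1.06, 1.94, 1.55, 1.57, 1.71] [-0.8, 0.76, 1.96, 1.55, 1.58, 1.99] [ 0.39 -0.34  0.08]
0.0 0.8 0.25 [-0.77, 0.87, 1.97, 1.49, 1.33, 1.88] [-0.77, 0.58, 1.92, 1.42, 1.37, 2.22] [ 0.4  -0.33  0.18]
0.0 0.8 0.5 [-0.7, 0.7, 1.94, 1.37, 1.1, 2.13] [-0.7, 0.44, 1.84, 1.22, 1.21, 2.52] [ 0.42 -0.3   0.27]
3.1 -0.4 0.5 [0.11, 0.68, 2.33, 3.69, 0.95, -1.65] [0.11, 0.27, 2.18, 4.12, 0.54, -2.21] [0.35 0.08 0.27]
3.1 0.5 -0.2 [-0.74, 1.29, 2.13, 1.84
[... 173 characters left out ...]
0.08]
3.1 0.5 0.25 [-0.73, 0.9, 2.22, 1.91, 1.31, -1.55] [-0.73, 0.52, 2.17, 1.77, 1.2, -1.11] [ 0.33 -0.24  0.18]
3.1 0.5 0.5 [-0.65, 0.67, 2.17, 1.82, 0.97, -1.23] [-0.65, 0.34, 2.05, 1.49, 0.93, -0.68] [ 0.36 -0.22  0.27]
3.1 0.8 -0.2 [-0.78, 1.21, 1.89, 1.57, 1.77, -1.52] [-0.78, 0.91, 1.96, 1.61, 1.77, -1.3] [ 0.4  -0.33  0.  ]
3.1 0.8 0 [-0.8, 1.06, 1.94, 1.55, 1.57, -1.43] [-0.8, 0.76, 1.96, 1.55, 1.58, -1.16] [ 0.39 -0.34  0.08]
3.1 0.8 0.25 [-0.77, 0.87, 1.97, 1.49, 1.33, -1.26] [-0.77, 0.58, 1.92, 1.42, 1.37, -0.92] [ 0.4  -0.33  0.18]
3.1 0.8 0.5 [-0.7, 0.7, 1.94, 1.37, 1.1, -1.01] [-0.7, 0.44, 1.84, 1.22, 1.21, -0.62] [ 0.42 -0.3   0.27]
real	0m17.003s
user	0m17.508s
sys	0m0.066s
```

```bash
cat > path.py <<'E'
from ik import *
import json
cur=json.loads(open('obs.jsonl').readlines()[-1]); q0=np.array(cur['joint_positions']); x0=np.array(cur['tcp_pos']); R0=Ro.from_rotvec(cur['ee_rot'])
from scipy.spatial.transform import Slerp
for yaw in(.55,.65,.75,.85):
  for pitch in(.3,.4):
    W=[(.54,-.21,.24),(.60,-.12,.082),(.680,-.068,.082),(.680,-.068,.24)]
    R=orient(yaw,pitch,np.pi); q=q0; x=x0; Rr=R0; ok=True; out=[]
    for w in W:
        w=np.array(w); S=Slerp([0,1],Ro.concatenate([Rr,R]))
        for s in np.linspace(.1,1,10):
            qn,e=ik(x+(w-x)*s,S(s),q)
            if e>4e-3 or np.abs(qn-q).max()>.6: ok=False; out.append(('bad',s,e,qn.round(2).tolist(),np.abs(qn-q).max().round(2))); break
            q=qn
        if not ok: break
        out.append(q.round(2).tolist()); x=w; Rr=R
    print(yaw,pitch,ok,(R0.inv()*R).as_rotvec().round(3),*out,sep='\n  ')
E
python3 path.py
```

```text
0.55
  0.3
  True
  [-0.4   -0.077 -0.454]
  [-1.17, 0.5, 2.03, 1.28, 1.41, -0.96]
  [-0.95, 0.84, 2.19, 1.61, 1.26, -1.45]
  [-0.73, 0.83, 2.13, 1.8, 1.22, -1.39]
  [-0.73, 0.49, 2.06, 1.64, 1.16, -0.95]
0.55
  0.4
  True
  [-0.423 -0.174 -0.434]
  [-1.14, 0.43, 2.0, 1.22, 1.35, -0.84]
  [-0.92, 0.75, 2.18, 1.58, 1.16, -1.34]
  [-0.7, 0.75, 2.11, 1.76, 1.1, -1.27]
  [-0.7, 0.42, 2.02, 1.54, 1.07, -0.8]
0.65
  0.3
  True
  [-0.306 -0.105 -0.478]
  [-1.15, 0.53, 1.95, 1.2, 1.48, -0.92]
  [-0.95, 0.83, 2.1, 1.48, 1.28, -1.35]
  [-0.75, 0.83, 2.05, 1.66, 1.24, -1.3]
  [-0.75, 0.51, 1.98, 1.52, 1.23, -0.89]
0.65
  0.4
  True
  [-0.329 -0.202 -0.463]
  [-1.13, 0.46, 1.92, 1.15, 1.42, -0.82]
  [-0.92, 0.75, 2.09, 1.45, 1.19, -1.25]
  [-0.72, 0.75, 2.04, 1.61, 1.13, -1.19]
  [-0.72, 0.45, 1.95, 1.43, 1.15, -0.76]
0.75
  0.3
  True
  [-0.211 -0.132 -0.501]
  [-1.13, 0.56, 1.86, 1.14, 1.54, -0.89]
  [-0.94, 0.83, 2.01, 1.36, 1.32, -1.26]
  [-0.76, 0.83, 1.96, 1.52, 1.27, -1.21]
  [-0.76, 0.54, 1.9, 1.42, 1.3, -0.84]
0.75
  0.4
  True
  [-0.236 -0.229 -0.49 ]
  [-1.11, 0.5, 1.84, 1.09, 1.49, -0.81]
  [-0.92, 0.76, 2.01, 1.33, 1.24, -1.17]
  [-0.73, 0.76, 1.95, 1.48, 1.17, -1.11]
  [-0.73, 0.48, 1.87, 1.34, 1.23, -0.72]
0.85
  0.3
  True
  [-0.115 -0.159 -0.522]
  [-1.11, 0.59, 1.78, 1.09, 1.61, -0.87]
  [-0.93, 0.84, 1.92, 1.26, 1.37, -1.19]
  [-0.76, 0.84, 1.87, 1.41, 1.31, -1.13]
  [-0.76, 0.57, 1.82, 1.34, 1.38, -0.8]
0.85
  0.4
  True
  [-0.142 -0.256 -0.517]
  [-1.09, 0.53, 1.76, 1.03, 1.56, -0.79]
  [-0.91, 0.77, 1.92, 1.23, 1.29, -1.11]
  [-0.73, 0.78, 1.87, 1.36, 1.23, -1.04]
  [-0.73, 0.52, 1.79, 1.26, 1.32, -0.7]
```

```bash
cat > to.py <<'E'
import sys; from ik import *
from station import r
o=r.observe(); x=np.array(o['tcp_pos']);R=Ro.from_rotvec(o['ee_rot'])
def to(w,Rt=None):
    print(w,'pos',(R.inv().apply(np.array(w)-x)/.25).round(3).tolist(),'rot',[] if Rt is None else ((R.inv()*Rt).as_rotvec()/2/np.pi).round(4).tolist())
E
python3 - <<'E'
from to import *
T=orient(.55,.3,np.pi)
to((.42,-.37,.31),T); to((.54,-.21,.24),T)
E
```

```text
(0.42, -0.37, 0.31) pos [-0.123, 0.093, 0.813] rot [-0.0637, -0.0123, -0.0723]
(0.54, -0.21, 0.24) pos [-0.284, 0.182, 1.64] rot [-0.0637, -0.0123, -0.0723]
```

>>> carry_out:
  plan:
    - {"delta_pos":[-0.03,0.023,0.2],"delta_rot":[-0.016,-0.003,-0.018]}
    - {"delta_pos":[-0.06,0.046,0.4],"delta_rot":[-0.032,-0.006,-0.036]}
    - {"delta_pos":[-0.09,0.07,0.6],"delta_rot":[-0.048,-0.009,-0.054]}
    - {"delta_pos":[-0.123,0.093,0.81],"delta_rot":[-0.0637,-0.0123,-0.0723]}
    - {"delta_pos":[-0.123,0.093,0.81],"delta_rot":[-0.0637,-0.0123,-0.0723]}
    - {"delta_pos":[-0.123,0.093,0.81],"delta_rot":[-0.0637,-0.0123,-0.0723]}

```text
t: 8.85
tcp_pos: [0.4206, -0.3666, 0.3125]
ee_rot: [-2.214, -0.629, -1.63]
ft_force: [0.6, -0.2, 0.4]
finger_gap: -0.001
gripper_force: 0.0
```

```bash
python3 ob.py
python3 - <<'E'
from to import *
T=orient(.55,.3,np.pi)
to((.54,-.21,.24),T); to((.60,-.12,.14),T);to((.60,-.12,.082),T)
E
```

```text
{'t': 8.85, 'joint_positions': [-1.4699, 0.4825, 1.7225, 1.0564, 1.7291, -0.7488], 'tcp_pos': [0.4206, -0.3666, 0.3125], 'ee_rot': [-2.2138, -0.6291, -1.6296], 'ft_force': [0.5735, -0.2322, 0.442], 'finger_gap': -0.0006}
(0.54, -0.21, 0.24) pos [-0.057, -0.284, 0.788] rot [-0.0001, 0.0004, 0.0005]
(0.6, -0.12, 0.14) pos [-0.321, -0.466, 1.282] rot [-0.0001, 0.0004, 0.0005]
(0.6, -0.12, 0.082) pos [-0.543, -0.467, 1.351] rot [-0.0001, 0.0004, 0.0005]
```

>>> carry_out:
  plan:
    - {"delta_pos":[-0.015,-0.07,0.19],"delta_rot":[0,0,0]}
    - {"delta_pos":[-0.03,-0.14,0.38],"delta_rot":[0,0,0]}
    - {"delta_pos":[-0.045,-0.21,0.57],"delta_rot":[0,0,0]}
    - {"delta_pos":[-0.057,-0.284,0.788],"delta_rot":[0,0,0]}
    - {"delta_pos":[-0.15,-0.34,0.94],"delta_rot":[0,0,0]}
    - {"delta_pos":[-0.19,-0.375,1.0],"delta_rot":[0,0,0]}
    - {"delta_pos":[-0.19,-0.375,1.0],"delta_rot":[0,0,0]}

```text
t: 9.55
tcp_pos: [0.5648, -0.1737, 0.1902]
ee_rot: [-2.213, -0.63, -1.631]
ft_force: [0.2, -0.6, -0.1]
finger_gap: -0.001
gripper_force: 0.0
```

```bash
python3 ob.py
python3 - <<'E'
from to import *
T=orient(.55,.3,np.pi)
to((.60,-.12,.12),T);to((.60,-.12,.082),T);to((.68,-.068,.08),T)
from h import *
a=snap('scene')['pixels'][90:300,150:400];b=snap('top')['pixels'][70:280,140:390]
m=np.hstack([cv2.resize(x,(400,336),interpolation=cv2.INTER_CUBIC) for x in(a,b)]);cv2.imwrite('pics/m2.png',m[:,:,::-1])
E
```

```text
{'t': 9.55, 'joint_positions': [-1.0849, 0.5879, 2.1032, 1.3792, 1.3276, -1.1109], 'tcp_pos': [0.5648, -0.1737, 0.1902], 'ee_rot': [-2.2133, -0.6301, -1.6309], 'ft_force': [0.2302, -0.611, -0.1466], 'finger_gap': -0.0012}
(0.6, -0.12, 0.12) pos [-0.199, -0.11, 0.306] rot [-0.0001, 0.0003, 0.0007]
(0.6, -0.12, 0.082) pos [-0.344, -0.111, 0.351] rot [-0.0001, 0.0003, 0.0007]
(0.68, -0.068, 0.08) pos [-0.238, -0.12, 0.717] rot [-0.0001, 0.0003, 0.0007]
```

View pics/m2.png

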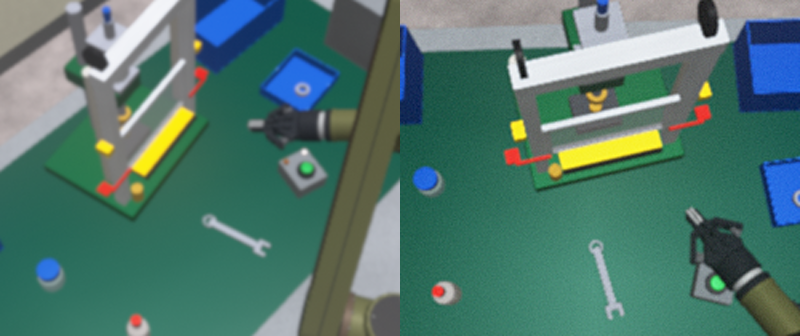

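The fingers are shut in front of and to the right of the lip, with the gripper clear above the box. Now I'll lower it and slide it under the lip.

>>> carry_out:
  plan:
    - {"delta_pos":[-0.1,-0.055,0.15],"delta_rot":[0,0,0]}
    - {"delta_pos":[-0.2,-0.11,0.3],"delta_rot":[0,0,0]}
    - {"delta_pos":[-0.344,-0.11,0.35],"delta_rot":[0,0,0]}
    - {"delta_pos":[-0.344,-0.11,0.35],"delta_rot":[0,0,0]}
    - {"delta_pos":[-0.3,-0.115,0.5],"delta_rot":[0,0,0]}
    - {"delta_pos":[-0.27,-0.12,0.61],"delta_rot":[0,0,0]}
    - {"delta_pos":[-0.238,-0.12,0.717],"delta_rot":[0,0,0]}
    - {"delta_pos":[-0.238,-0.12,0.717],"delta_rot":[0,0,0]}

```text
t: 10.45
tcp_pos: [0.6825, -0.071, 0.0863]
ee_rot: [-2.212, -0.631, -1.645]
ft_force: [-0.1, 0.5, 0.2]
finger_gap: -0.0
gripper_force: 0.0
```

```bash
python3 ob.py
python3 - <<'E'
from to import *
print('up 10mm',(R.inv().apply([0,0,.01])/.25).round(4))
from h import *
a=snap('scene')['pixels'][120:240,190:340];b=snap('top')['pixels'][110:230,200:350]
m=np.hstack([cv2.resize(x,(400,320),interpolation=cv2.INTER_CUBIC) for x in(a,b)]);cv2.imwrite('pics/m3.png',m[:,:,::-1])
E
```

```text
{'t': 10.45, 'joint_positions': [-0.7322, 0.8252, 2.1295, 1.8062, 1.2263, -1.3936], 'tcp_pos': [0.6825, -0.071, 0.0863], 'ee_rot': [-2.2121, -0.6314, -1.6452], 'ft_force': [-0.1066, 0.486, 0.1883], 'finger_gap': -0.0004}
up 10mm [ 0.0383  0.0005 -0.0116]
```

View pics/m3.png

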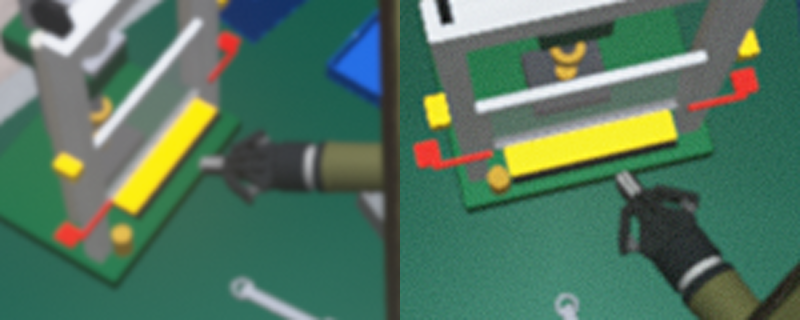

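Run:
```python
from to import *
from h import *
print(r.observe()['tcp_pos'])
for c in('scene','top'):
    s=snap(c); 
    print(c,[proj(s,x+R.apply([0,0,d])) for d in(.011,0,-.06)],'lip',proj(s,[.6705,-.05,.11]))
    for d in r.mark_of('lip_edge',c)[:1]: print(d)
```

```text
[ 0.68046981 -0.0717874   0.08509721]
scene [array([257.3, 181.7]), array([259.8, 181.7]), array([273.5, 181.9])] lip [257.6 183. ]
{'centre': [0.6726, -0.0477, 0.1141], 'conf': 0.58}
top [array([276.4, 168.8]), array([278.1, 170.9]), array([287.6, 182.8])] lip [272.5 171.9]
{'centre': [0.6703, -0.0502, 0.117], 'conf': 0.58}
```

Run:
```python
from to import *
from h import *
print(r.observe()['tcp_pos'],r.observe()['t'])
a,b=snap('scene'),snap('top')
def z(s,y0,x0):
    im=s['pixels'].copy()[y0:y0+60,x0:x0+75][:,:,::-1]; im=cv2.resize(im,(400,320),interpolation=cv2.INTER_CUBIC)
    for d in(.011,0,-.03,-.06):
        u=(proj(s,x+R.apply([0,0,d]))-[x0,y0]+.5)*5.333; cv2.circle(im,tuple(int(v) for v in u),3,(255,0,255),-1)
    return im
cv2.imwrite('pics/m4.png',np.hstack([z(a,150,225),z(b,140,240)]))
```

```text
[ 0.67909853 -0.07200396  0.08300642] 10.75
```

View pics/m4.png

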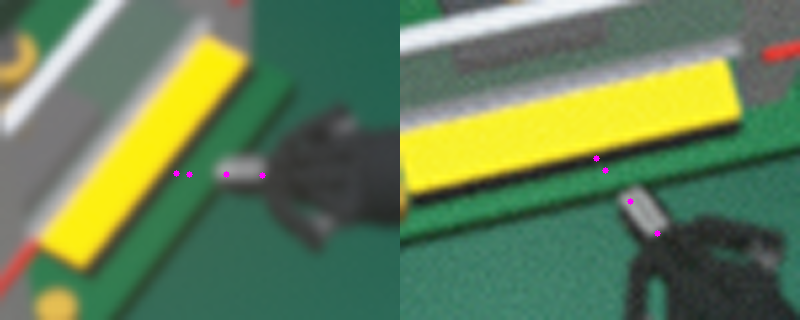

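Run:
```python
from to import *
from h import *
a,b=snap('scene'),snap('top')
X=tri(a,(264.8,181.75),b,(282.25,175.5)); print(X.round(4),R.inv().apply(X-x).round(4),r.tip_reach,r.observe()['tcp_pos'])
# lip front black/yellow edge in top picture vs. known lip
print([proj(b,np.array([.6705,-.05,z])+np.array([-.2,.98,0])*k) for z in(.105,.113) for k in(-.1,0,.1)])
print([proj(a,np.array([.6705,-.05,z])+np.array([-.2,.98,0])*k) for z in(.105,.113) for k in(-.1,0,.1)])
```

```text
[ 0.6634 -0.0849  0.0881] [-0.0004  0.0034 -0.0211] 0.011 [ 0.67893326 -0.07101762  0.08191299]
[array([299.9, 165.9]), array([272.4, 172.3]), array([244.6, 178.9]), array([300.2, 165.2]), array([272.5, 171.7]), array([244.6, 178.3])]
[array([271. , 166.6]), array([257.6, 183.7]), array([243.6, 201.6]), array([271. , 165.5]), array([257.6, 182.6]), array([243.4, 200.6])]
```

The pictures put the visible fingertip about 20 mm behind the reported TCP, so it is just short of the lip. I'll creep forward and look again.

>>> carry_out:
  plan:
    - {"delta_pos":[0.009,0,0.028],"delta_rot":[0,0,0]}
    - {"delta_pos":[0.018,0,0.057],"delta_rot":[0,0,0]}
    - {"delta_pos":[0.018,0,0.057],"delta_rot":[0,0,0]}
    - {"delta_pos":[0.018,0,0.057],"delta_rot":[0,0,0]}

```text
t: 11.35
tcp_pos: [0.6921, -0.0616, 0.0818]
ee_rot: [-2.216, -0.625, -1.635]
ft_force: [-0.3, -0.1, 0.1]
finger_gap: 0.003
gripper_force: 0.0
```

```bash
python3 ob.py
python3 - <<'E'
from to import *
from h import *
a,b=snap('scene'),snap('top')
def z(s,y0,x0):
    im=s['pixels'].copy()[y0:y0+60,x0:x0+75][:,:,::-1]; return cv2.resize(im,(400,320),interpolation=cv2.INTER_CUBIC)
cv2.imwrite('pics/m5.png',np.hstack([z(a,150,225),z(b,140,240)]))
E
```

```text
{'t': 11.35, 'joint_positions': [-0.7014, 0.83, 2.1219, 1.8329, 1.2149, -1.3835], 'tcp_pos': [0.6921, -0.0616, 0.0818], 'ee_rot': [-2.2159, -0.625, -1.6345], 'ft_force': [-0.2825, -0.1189, 0.1316], 'finger_gap': 0.0025}
```

View pics/m5.png

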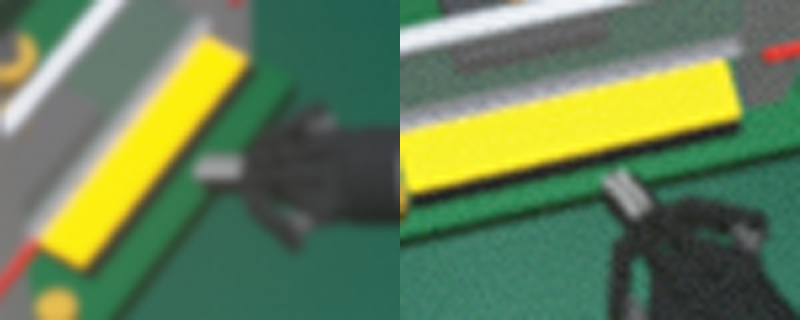

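The tip is at about (195,168) in the left crop and (612,178) in the right crop, still about 9 mm short of the lip's black front edge. I'll go further in.

>>> carry_out:
  plan:
    - {"delta_pos":[0.01,0,0.034],"delta_rot":[0,0,0]}
    - {"delta_pos":[0.02,0,0.068],"delta_rot":[0,0,0]}
    - {"delta_pos":[0.032,0,0.103],"delta_rot":[0,0,0]}
    - {"delta_pos":[0.032,0,0.103],"delta_rot":[0,0,0]}
    - {"delta_pos":[0.032,0,0.103],"delta_rot":[0,0,0]}

```text
t: 11.95
tcp_pos: [0.7152, -0.0477, 0.082]
ee_rot: [-2.216, -0.625, -1.635]
ft_force: [-0.4, 0.8, 0.2]
finger_gap: -0.003
gripper_force: 0.0
```

```bash
python3 ob.py
python3 - <<'E'
from to import *
from h import *
a,b=snap('scene'),snap('top')
def z(s,y0,x0):
    im=s['pixels'].copy()[y0:y0+60,x0:x0+75][:,:,::-1]; return cv2.resize(im,(400,320),interpolation=cv2.INTER_CUBIC)
cv2.imwrite('pics/m6.png',np.hstack([z(a,150,225),z(b,140,240)]))
E
```

```text
{'t': 11.95, 'joint_positions': [-0.6457, 0.8283, 2.0948, 1.8782, 1.196, -1.3578], 'tcp_pos': [0.7152, -0.0477, 0.082], 'ee_rot': [-2.2159, -0.6253, -1.6348], 'ft_force': [-0.3916, 0.849, 0.2049], 'finger_gap': -0.0029}
```

View pics/m6.png

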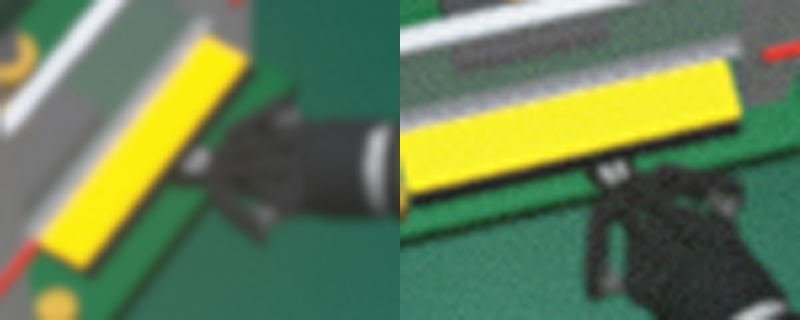

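The tips are now under the lip near its middle: the pads disappear beneath the black edge at about (180,160) and (610,162). I'll raise slowly and feel for contact.

>>> carry_out:
  plan:
    - {"delta_pos":[0.019,0,-0.0058],"delta_rot":[0,0,0]}
    - {"delta_pos":[0.038,0,-0.0116],"delta_rot":[0,0,0]}
    - {"delta_pos":[0.057,0,-0.0174],"delta_rot":[0,0,0]}
    - {"delta_pos":[0.076,0,-0.023],"delta_rot":[0,0,0]}
    - {"delta_pos":[0.096,0,-0.029],"delta_rot":[0,0,0]}
    - {"delta_pos":[0.115,0,-0.035],"delta_rot":[0,0,0]}

```text
t: 12.65
tcp_pos: [0.7148, -0.0485, 0.1121]
ee_rot: [-2.218, -0.623, -1.634]
ft_force: [-1.2, -1.6, -4.1]
finger_gap: 0.001
gripper_force: 2.1
```

```bash
python3 ob.py; python3 fit.py
```

```text
{'t': 12.65, 'joint_positions': [-0.6468, 0.7621, 2.0921, 1.8517, 1.175, -1.286], 'tcp_pos': [0.7148, -0.0485, 0.1121], 'ee_rot': [-2.2178, -0.6233, -1.6343], 'ft_force': [-1.2235, -1.6075, -4.1423], 'finger_gap': 0.0013}
{'scene': [([275.07, 133.25], [272, 129, 7, 10, 55]), ([215.52, 204.38], [211, 201, 11, 8, 63]), ([234.5, 289.5], [232, 287, 6, 6, 32]), ([178.19, 313.65], [165, 309, 27, 10, 191])], 'top': [([328.8, 139.47], [320, 133, 16, 14, 115]), ([314.5, 146.5], [311, 145, 8, 4, 24]), ([210.16, 166.04], [205, 161, 14, 10, 102]), ([227.5, 166.5], [224, 165, 8, 4, 24]), ([121.82, 223.33], [112, 212, 20, 24, 196]), ([163.08, 251.56], [160, 249, 7, 6, 39])]}
x y yaw zband zpointer [ 0.7215 -0.0399  0.2039  0.3065  0.175 ] diff 0.1316
[-0.53  1.71 -0.63  0.19 -1.03  0.28  0.14 -1.28  0.87 -1.51 -0.84 -0.63]
```

>>> carry_out:
  plan:
    - {"delta_pos":[0.038,0,-0.0116],"delta_rot":[0,0,0]}
    - {"delta_pos":[0.077,0,-0.0232],"delta_rot":[0,0,0]}
    - {"delta_pos":[0.115,0,-0.0348],"delta_rot":[0,0,0]}
    - {"delta_pos":[0.153,0,-0.0464],"delta_rot":[0,0,0]}
    - {"delta_pos":[0.191,0,-0.058],"delta_rot":[0,0,0]}
    - {"delta_pos":[0.23,0,-0.07],"delta_rot":[0,0,0]}
    - {"delta_pos":[0.268,0,-0.0812],"delta_rot":[0,0,0]}
    - {"delta_pos":[0.306,0,-0.093],"delta_rot":[0,0,0]}

```text
t: 14.05
tcp_pos: [0.7151, -0.048, 0.1927]
ee_rot: [-2.218, -0.623, -1.635]
ft_force: [-3.5, -3.0, -3.9]
finger_gap: 0.003
gripper_force: 2.6
```

```bash
python3 ob.py; sed -i 's/p0=\[.724,-.038,.21,.305,.158\]/p0=[.724,-.038,.21,.3,ZP]/; s/^def run/import sys\nZP=float(sys.argv[1]) if len(sys.argv)>1 else .158\ndef run/' fit.py; python3 fit.py .255
python3 - <<'E'
from h import *
for c in('scene','top'):
  for t in('pointer_tip','lip_edge'):
    L=[]
    for _ in range(3): snap(c); L+=[d['centre'] for d in r.mark_of(t,c)[:1]]
    print(c,t,np.round(L,3).tolist())
E
```

```text
{'t': 14.05, 'joint_positions': [-0.6457, 0.5912, 2.0615, 1.7654, 1.1272, -1.0721], 'tcp_pos': [0.7151, -0.048, 0.1927], 'ee_rot': [-2.2175, -0.6234, -1.635], 'ft_force': [-3.4564, -3.0408, -3.8591], 'finger_gap': 0.0025}
{'scene': [([276.59, 121.06], [275, 119, 4, 5, 17]), ([213.15, 192.75], [208, 189, 12, 9, 73]), ([234.5, 289.5], [232, 287, 6, 6, 32]), ([178.19, 313.65], [165, 309, 27, 10, 191])], 'top': [([331.04, 132.12], [314, 123, 28, 17, 138]), ([207.29, 158.43], [201, 153, 17, 11, 118]), ([224.47, 158.92], [219, 157, 12, 5, 38]), ([121.8, 223.29], [112, 212, 20, 24, 196]), ([163.08, 251.56], [160, 249, 7, 6, 39])]}
x y yaw zband zpointer [ 0.7205 -0.0373  0.1824  0.2965  0.2548] diff 0.0417
[-1.99  1.96 -1.92 -0.63 -1.79  0.37  2.83 -1.57 -0.04  0.2  -1.16  0.23]
scene pointer_tip [[0.681, 0.16, 0.266], [0.68, 0.163, 0.264], [0.681, 0.164, 0.266]]
scene lip_edge [[0.675, -0.05, 0.217], [0.67, -0.047, 0.215], [0.674, -0.048, 0.218]]
top pointer_tip [[0.682, 0.162, 0.27], [0.686, 0.163, 0.267]]
top lip_edge [[0.67, -0.053, 0.219], [0.668, -0.054, 0.22], [0.67, -0.05, 0.221]]
```

```bash
cat > rel.py <<'E'
from h import *
from scipy.optimize import least_squares
yaw=.205; Rm=cv2.Rodrigues(np.array([0,0,yaw]))[0]
S={c:mean(c,6) for c in('scene','top')}
X0=np.array([.682,.163,0])
def solve(pairs,y,size,z0):
    f=least_squares(lambda v:np.concatenate([boxc(S[c],[0,0,0],np.array(size),Rm,v)-o for c,o in pairs]),X0+[0,0,z0]); return f.x.round(4),f.fun.round(2)
near=lambda L,q:np.array(min((b[0] for b in L if b[1][4]>30),key=lambda c:np.hypot(*(np.array(c)-q))))
import sys; zp=float(sys.argv[1])
pb={c:near(tip(S[c],0),boxc(S[c],[0,0,0],np.array([.03,.028,.006]),Rm,X0+[0,0,zp])) for c in S}
yb={'scene':bl(S['scene'],'y',(215,182)),'top':bl(S['top'],'y',(213.5,151.2))}
print(pb,yb)
xb=X0+Rm@[0,-.03,0]
def zonly(c,o,x,size):
    f=least_squares(lambda v:boxc(S[c],[0,0,0],np.array(size),Rm,np.array([x[0],x[1],v[0]]))-o,[.28]); return f.x.round(4),f.fun.round(2)
for c in S:
    print(c,'pointer z',zonly(c,pb[c],X0,[.03,.028,.006]),'block z',zonly(c,yb[c],xb,[.034,.022,.02]))
print('both pointer',solve(pb.items(),0,[.03,.028,.006],zp)); print('both block',solve(yb.items(),0,[.034,.022,.02],.3))
E
python3 rel.py .266
```

```text
{'scene': array([213.16, 192.57]), 'top': array([207.25, 158.42])} {'scene': array([215.11, 182.18]), 'top': array([213.61, 151.13])}
scene pointer z (array([0.28]), array([-2.14, -1.86])) block z (array([0.2948]), array([0.5 , 0.14]))
top pointer z (array([0.272]), array([-1.86, -2.04])) block z (array([0.28]), array([1.1 , 2.11]))
both pointer (array([0.6784, 0.1583, 0.2645]), array([ 0.04,  0.28,  0.01, -0.22]))
both block (array([0.6894, 0.1351, 0.2958]), array([-0.08,  0.03,  0.06,  0.01]))
```

```bash
sed -i 's/,\[.28\])/,[.28],diff_step=.01)/; s/X0+\[0,0,z0\])/X0+[0,0,z0],diff_step=.01)/' rel.py; python3 rel.py .266
```

```text
{'scene': array([213.16, 192.57]), 'top': array([207.29, 158.43])} {'scene': array([215.11, 182.18]), 'top': array([213.62, 151.26])}
scene pointer z (array([0.2654]), array([-1.65,  0.36])) block z (array([0.2963]), array([ 0.46, -0.09]))
top pointer z (array([0.2481]), array([-0.9 ,  0.37])) block z (array([0.2995]), array([ 0.41, -0.13]))
both pointer (array([0.6775, 0.1582, 0.2667]), array([ 0.18,  0.08, -0.08, -0.15]))
both block (array([0.6887, 0.1351, 0.2967]), array([ 0.,  0., -0., -0.]))
```

>>> carry_out:
  plan:
    - {"delta_pos":[0.03,0,-0.009],"delta_rot":[0,0,0]}
    - {"delta_pos":[0.06,0,-0.018],"delta_rot":[0,0,0]}
    - {"delta_pos":[0.085,0,-0.026],"delta_rot":[0,0,0]}
    - {"delta_pos":[0.107,0,-0.0325],"delta_rot":[0,0,0]}
    - {"delta_pos":[0.107,0,-0.0325],"delta_rot":[0,0,0]}

```text
t: 17.55
tcp_pos: [0.7154, -0.0475, 0.2214]
ee_rot: [-2.216, -0.625, -1.637]
ft_force: [-0.6, -0.7, -1.9]
finger_gap: 0.003
gripper_force: 0.6
```

```bash
python3 ob.py; python3 rel.py .295;  python3 - <<'E'
from h import *
for c in('scene','top'):
  for t in('pointer_tip','lip_edge'):
    L=[]
    for _ in range(3): s=snap(c); L+=[d['centre'] for d in r.mark_of(t,c)[:1]]
    print(c,t,np.round(L,3).tolist())
a=snap('scene')['pixels'][160:220,190:250]; b=snap('top')['pixels'];
f=lambda x:cv2.resize(x,(260,260),interpolation=cv2.INTER_CUBIC)
cv2.imwrite('pics/m7.png',np.hstack([f(a),f(b[125:185,190:250]),f(b[95:155,295:355])])[:,:,::-1])
E
```

```text
{'t': 17.55, 'joint_positions': [-0.6449, 0.5347, 2.0437, 1.7315, 1.1153, -0.9929], 'tcp_pos': [0.7154, -0.0475, 0.2214], 'ee_rot': [-2.2158, -0.6252, -1.6374], 'ft_force': [-0.6103, -0.6886, -1.8988], 'finger_gap': 0.0034}
{'scene': array([211.69, 188.81]), 'top': array([204.9 , 155.09])} {'scene': array([214.76, 181.27]), 'top': array([213.44, 150.77])}
scene pointer z (array([0.2908]), array([-1.04,  0.23])) block z (array([0.3022]), array([ 0.62, -0.12]))
top pointer z (array([0.2843]), array([-0.03,  0.01])) block z (array([0.304]), array([ 0.43, -0.14]))
both pointer (array([0.6781, 0.1614, 0.295 ]), array([-0.1 , -0.05,  0.04,  0.08]))
both block (array([0.6888, 0.1353, 0.3021]), array([ 0.15,  0.07, -0.06, -0.12]))
scene pointer_tip [[0.682, 0.164, 0.29], [0.681, 0.162, 0.295], [0.682, 0.159, 0.292]]
scene lip_edge [[0.408, 0.32, 0.0], [0.673, -0.046, 0.243], [0.672, -0.05, 0.242]]
top pointer_tip [[0.684, 0.163, 0.297], [0.683, 0.163, 0.297]]
top lip_edge [[0.666, -0.053, 0.247], [0.671, -0.054, 0.245], [0.671, -0.053, 0.248]]
```

View pics/m7.png

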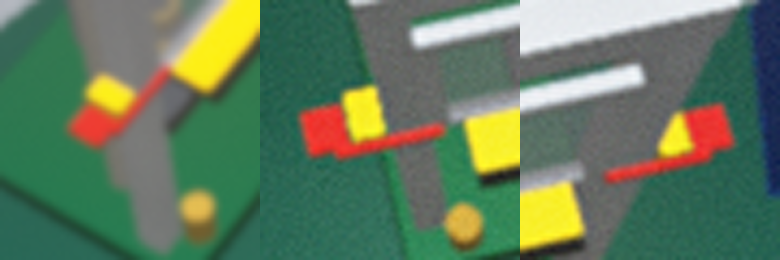

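The red plates stand just beside the yellow blocks, with the left one marginally low by measurement (0.2945 against 0.2975). I'll raise another 3 mm, drop away from the lip and withdraw.

>>> carry_out:
  plan:
    - {"delta_pos":[0.006,0,-0.002],"delta_rot":[0,0,0]}
    - {"delta_pos":[0.012,0,-0.0037],"delta_rot":[0,0,0]}
    - {"delta_pos":[0.012,0,-0.0037],"delta_rot":[0,0,0]}
    - {"delta_pos":[0.012,0,-0.0037],"delta_rot":[0,0,0]}
    - {"delta_pos":[-0.03,0,0.009],"delta_rot":[0,0,0]}
    - {"delta_pos":[-0.077,0,0.023],"delta_rot":[0,0,0]}
    - {"delta_pos":[-0.077,0,0.023],"delta_rot":[0,0,0]}

```text
t: 20.15
tcp_pos: [0.7152, -0.0476, 0.199]
ee_rot: [-2.216, -0.622, -1.634]
ft_force: [-0.2, -0.3, 0.7]
finger_gap: -0.001
gripper_force: 0.0
```

```bash
python3 ob.py; python3 rel.py .297;  python3 - <<'E'
from h import *
for c in('scene','top'):
  for t in('pointer_tip',):
    L=[]
    for _ in range(4): s=snap(c); L+=[d['centre'] for d in r.mark_of(t,c)[:1]]
    print(c,t,np.round(L,3).tolist())
E
```

```text
{'t': 20.15, 'joint_positions': [-0.6453, 0.5788, 2.0574, 1.7573, 1.1248, -1.0521], 'tcp_pos': [0.7152, -0.0476, 0.199], 'ee_rot': [-2.2164, -0.6219, -1.634], 'ft_force': [-0.2169, -0.2533, 0.6874], 'finger_gap': -0.0005}
{'scene': array([211.63, 188.76]), 'top': array([205.29, 155.25])} {'scene': array([214.78, 181.19]), 'top': array([213.48, 150.73])}
scene pointer z (array([0.2912]), array([-0.99,  0.22])) block z (array([0.3027]), array([ 0.59, -0.12]))
top pointer z (array([0.2817]), array([-0.31,  0.13])) block z (array([0.3042]), array([ 0.39, -0.12]))
both pointer (array([0.6786, 0.1607, 0.2935]), array([ 0.08,  0.04, -0.03, -0.07]))
both block (array([0.6888, 0.1351, 0.3024]), array([ 0.15,  0.07, -0.06, -0.12]))
scene pointer_tip [[0.682, 0.16, 0.295], [0.684, 0.162, 0.294], [0.681, 0.161, 0.296], [0.671, -0.045, 0.242]]
top pointer_tip [[0.683, 0.164, 0.298], [0.684, 0.163, 0.296], [0.684, 0.163, 0.298]]
```

```bash
cat > rel2.py <<'E'
from h import *
from scipy.optimize import least_squares
Rm=cv2.Rodrigues(np.array([0,0,.205]))[0]
S={c:mean(c,6) for c in('scene','top')}; out={}
for k in(13,17,19,21):
  for c,n in(('scene',(211,189)),('top',(204.5,155))):
    im=cv2.resize(S[c]['pixels'],None,fx=4,fy=4,interpolation=cv2.INTER_CUBIC); h=cv2.cvtColor(im,cv2.COLOR_RGB2HSV).astype(int)
    m=(((h[...,0]<8)|(h[...,0]>172))&(h[...,1]>120)&(h[...,2]>90)).astype(np.uint8)
    m=cv2.morphologyEx(m,cv2.MORPH_OPEN,cv2.getStructuringElement(cv2.MORPH_ELLIPSE,(k,k)))
    nn,_,st,ce=cv2.connectedComponentsWithStats(m); ce=(ce[1:]+.5)/4-.5
    i=np.argmin(np.hypot(*(ce-n).T)); out[c]=ce[i]; ar=st[i+1,4]/16
    print(k,c,ce[i].round(2),ar,end=' ')
  f=least_squares(lambda v:np.concatenate([boxc(S[c],[0,0,0],np.array([.03,.028,.006]),Rm,v)-o for c,o in out.items()]),[.682,.163,.295],diff_step=.01); print(f.x.round(4),f.fun.round(2))
E
python3 rel2.py
```

```text
13 scene [211.65 188.72] 66.1875 13 top [204.85 155.06] 112.5 [0.678  0.1615 0.2958] [-0.08 -0.04  0.03  0.07]
17 scene [211.47 188.72] 63.8125 17 top [204.8  155.04] 110.25 [0.6784 0.1617 0.2954] [-0.02 -0.01  0.01  0.01]
19 scene [211.39 188.74] 60.75 19 top [204.62 154.84] 104.875 [0.6787 0.1622 0.2957] [-0.1  -0.05  0.04  0.09]
21 scene [211.39 188.76] 59.25 21 top [204.51 154.75] 101.75 [0.6788 0.1624 0.2959] [-0.16 -0.08  0.07  0.14]
```

The guard is set: pointers at 0.2957 against blocks at 0.2967. I'll retreat, then plan the button press.

>>> carry_out:
  plan:
    - {"delta_pos":[-0.03,0,-0.096],"delta_rot":[0,0,0]}
    - {"delta_pos":[-0.06,0,-0.19],"delta_rot":[0,0,0]}
    - {"delta_pos":[-0.09,0,-0.29],"delta_rot":[0,0,0]}
    - {"delta_pos":[-0.118,0,-0.382],"delta_rot":[0,0,0]}
    - {"delta_pos":[-0.118,0,-0.382],"delta_rot":[0,0,0]}

```text
t: 22.65
tcp_pos: [0.6287, -0.1014, 0.1997]
ee_rot: [-2.219, -0.62, -1.636]
ft_force: [0.2, 0.4, -0.0]
finger_gap: -0.001
gripper_force: 0.0
```

```bash
python3 ob.py
cat > path2.py <<'E'
from to import *
from scipy.spatial.transform import Slerp
q0=np.array(o['joint_positions']); print(x.round(3))
for dy in(-.6,-.3,0,.3,.6,1):
    T=orient(.55+dy,np.pi/2,np.pi); q=q0;xx=x;Rr=R;good=True;out=[]
    for w,Rt in(((.55,-.16,.28),None),((.41,-.262,.24),T),((.41,-.262,.09),T),((.41,-.262,.04),T)):
        w=np.array(w); Rt=R if Rt is None else Rt; S=Slerp([0,1],Ro.concatenate([Rr,Rt]))
        for s in np.linspace(.1,1,10):
            qn,e=ik(xx+(w-xx)*s,S(s),q)
            if e>4e-3 or abs(qn-q).max()>.5: good=False;out.append(('bad',s,round(e,3),abs(qn-q).max().round(2)))
            q=qn
        out.append(q.round(2).tolist()); xx=w;Rr=Rt
    print(dy,good,*out)
    if good: to((.41,-.262,.24),T)
E
python3 path2.py
```

```text
{'t': 22.65, 'joint_positions': [-0.8679, 0.5595, 2.1391, 1.5833, 1.2301, -1.1093], 'tcp_pos': [0.6287, -0.1014, 0.1997], 'ee_rot': [-2.219, -0.6201, -1.6357], 'ft_force': [0.1645, 0.402, -0.0386], 'finger_gap': -0.0007}
[ 0.629 -0.101  0.2  ]
-0.6 True [-1.1, 0.39, 2.08, 1.33, 1.38, -0.89] [-0.66, 0.16, 1.63, -0.0, 1.35, 0.97] [-0.66, 0.31, 1.85, -0.0, 0.98, 0.97] [-0.66, 0.39, 1.9, -0.0, 0.85, 0.97]
(0.41, -0.262, 0.24) pos [-0.168, 0.1, -1.08] rot [-0.0592, -0.1959, 0.0815]
-0.3 True [-1.1, 0.39, 2.08, 1.33, 1.38, -0.89] [-0.66, 0.16, 1.63, -0.0, 1.35, 0.67] [-0.66, 0.31, 1.85, -0.0, 0.98, 0.67] [-0.66, 0.39, 1.9, -0.0, 0.85, 0.67]
(0.41, -0.262, 0.24) pos [-0.168, 0.1, -1.08] rot [-0.029, -0.2006, 0.0404]
0 True [-1.1, 0.39, 2.08, 1.33, 1.38, -0.89] [-0.66, 0.16, 1.63, -0.0, 1.35, 0.37] [-0.66, 0.31, 1.85, -0.0, 0.98, 0.37] [-0.66, 0.39, 1.9, -0.0, 0.85, 0.37]
(0.41, -0.262, 0.24) pos [-0.168, 0.1, -1.08] rot [0.0013, -0.202, -0.0007]
0.3 True [-1.1, 0.39, 2.08, 1.33, 1.38, -0.89] [-0.66, 0.16, 1.63, 0.0, 1.35, 0.07] [-0.66, 0.31, 1.85, -0.0, 0.98, 0.07] [-0.66, 0.39, 1.9, -0.0, 0.85, 0.07]
(0.41, -0.262, 0.24) pos [-0.168, 0.1, -1.08] rot [0.0316, -0.2003, -0.0418]
0.6 True [-1.1, 0.39, 2.08, 1.33, 1.38, -0.89] [-0.66, 0.16, 1.63, 0.0, 1.35, -0.23] [-0.66, 0.31, 1.85, -0.0, 0.98, -0.23] [-0.66, 0.39, 1.9, -0.0, 0.85, -0.23]
(0.41, -0.262, 0.24) pos [-0.168, 0.1, -1.08] rot [0.0618, -0.1952, -0.0829]
1 True [-1.1, 0.39, 2.08, 1.33, 1.38, -0.89] [-0.66, 0.16, 1.63, -0.0, 1.35, -0.63] [-0.66, 0.31, 1.85, -0.0, 0.98, -0.63] [-0.66, 0.39, 1.9, -0.0, 0.85, -0.63]
(0.41, -0.262, 0.24) pos [-0.168, 0.1, -1.08] rot [0.1017, -0.1834, -0.1372]
```

>>> carry_out:
  plan:
    - {"delta_pos":[0.05,0.01,-0.11],"delta_rot":[0,-0.02,0]}
    - {"delta_pos":[0.05,0.02,-0.23],"delta_rot":[0,-0.042,0]}
    - {"delta_pos":[0.03,0.03,-0.36],"delta_rot":[0,-0.064,0]}
    - {"delta_pos":[0,0.045,-0.49],"delta_rot":[0,-0.086,0]}
    - {"delta_pos":[-0.03,0.06,-0.62],"delta_rot":[0,-0.11,0]}
    - {"delta_pos":[-0.05,0.07,-0.75],"delta_rot":[0,-0.135,0]}
    - {"delta_pos":[-0.07,0.08,-0.88],"delta_rot":[0,-0.158,0]}
    - {"delta_pos":[-0.07,0.08,-0.88],"delta_rot":[0,-0.158,0]}

```text
t: 23.45
tcp_pos: [0.4585, -0.2289, 0.2519]
ee_rot: [-2.935, -0.829, -0.416]
ft_force: [1.4, -0.4, -0.1]
finger_gap: -0.0
gripper_force: 0.0
```

```bash
python3 ob.py
python3 - <<'E'
from to import *
to((.41,-.262,.22),orient(.55,np.pi/2,np.pi)); to((.41,-.262,.15),orient(.55,np.pi/2,np.pi))
E
```

```text
{'t': 23.45, 'joint_positions': [-0.7504, 0.1207, 1.6833, 0.2777, 1.2611, 0.195], 'tcp_pos': [0.4585, -0.2289, 0.2519], 'ee_rot': [-2.9352, -0.8288, -0.4155], 'ft_force': [1.4458, -0.3983, -0.1049], 'finger_gap': -0.0002}
(0.41, -0.262, 0.22) pos [-0.261, 0.01, 0.059] rot [0.0019, -0.0442, 0.0001]
(0.41, -0.262, 0.15) pos [-0.337, 0.007, 0.328] rot [0.0019, -0.0442, 0.0001]
```

>>> carry_out:
  plan:
    - {"delta_pos":[-0.13,0.005,0.03],"delta_rot":[0.001,-0.022,0]}
    - {"delta_pos":[-0.261,0.01,0.059],"delta_rot":[0.0019,-0.0442,0]}
    - {"delta_pos":[-0.3,0.008,0.2],"delta_rot":[0.0019,-0.0442,0]}
    - {"delta_pos":[-0.337,0.007,0.328],"delta_rot":[0.0019,-0.0442,0]}
    - {"delta_pos":[-0.337,0.007,0.328],"delta_rot":[0.0019,-0.0442,0]}
    - {"delta_pos":[-0.337,0.007,0.328],"delta_rot":[0.0019,-0.0442,0]}

```text
t: 24.05
tcp_pos: [0.4066, -0.2588, 0.1455]
ee_rot: [-3.014, -0.846, 0.004]
ft_force: [1.0, -0.9, 0.0]
finger_gap: -0.004
gripper_force: 0.0
```

```bash
python3 ob.py
python3 - <<'E'
from to import *
to((.41,-.262,.10),orient(.55,np.pi/2,np.pi))
from h import *
a,b=snap('scene'),snap('top')
def z(s,y0,x0):
    im=s['pixels'].copy()[y0:y0+60,x0:x0+75][:,:,::-1]; im=cv2.resize(im,(400,320),interpolation=cv2.INTER_CUBIC)
    for d in(.011,-.02):
        u=(proj(s,x+R.apply([0,0,d]))-[x0,y0]+.5)*5.333; cv2.circle(im,tuple(int(v) for v in u),3,(255,0,255),-1)
    u=(proj(s,[.41,-.262,.07])-[x0,y0]+.5)*5.333; cv2.circle(im,tuple(int(v) for v in u),3,(0,0,255),-1)
    return im
cv2.imwrite('pics/m8.png',np.hstack([z(a,165,305),z(b,215,300)]))
E
```

```text
{'t': 24.05, 'joint_positions': [-0.6585, 0.2442, 1.7759, 0.0053, 1.1322, 0.3629], 'tcp_pos': [0.4066, -0.2588, 0.1455], 'ee_rot': [-3.0137, -0.8456, 0.004], 'ft_force': [1.002, -0.9384, 0.0064], 'finger_gap': -0.0043}
(0.41, -0.262, 0.1) pos [0.005, 0.02, 0.182] rot [-0.0019, -0.0001, -0.0005]
```

View pics/m8.png

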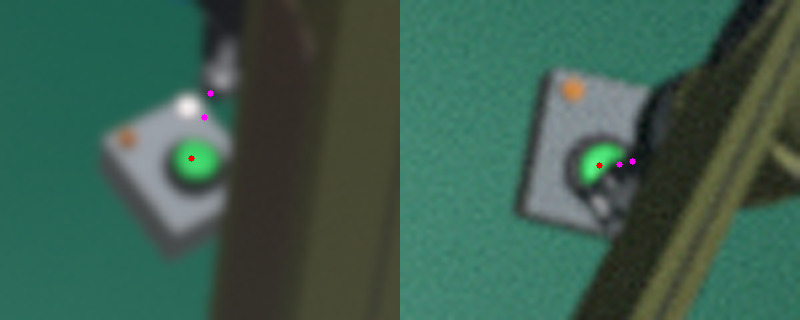

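Run:
```python
from to import *
from h import *
a,b=snap('scene'),snap('top')
for v in((607,205),(605,190),(605,225),(595,200)):
    pt=((v[0]-400)/5.333+299.5,v[1]/5.333+214.5)
    X=tri(a,(220/5.333+304.5,88/5.333+164.5),b,pt); print(v,X.round(3),'resid',proj(a,X),proj(b,X),pt, 'tool',R.inv().apply(X-x).round(3))
for c,s in(('scene',a),('top',b)):
    for d in r.mark_of('green_button_top',c)[:2]: print(d)
```

```text
(607, 205) [ 0.38  -0.222  0.24 ] resid [346.2 181. ] [337.9 252.4] (338.3149259328708, 252.93990249390586) tool [-0.004 -0.048 -0.092]
(605, 190) [ 0.385 -0.227  0.23 ] resid [345.4 181. ] [338.4 250.7] (337.9399024939059, 250.12722670166886) tool [-0.002 -0.041 -0.082]
(605, 225) [ 0.372 -0.213  0.258] resid [347.  181.1] [336.4 254.9] (337.9399024939059, 256.6901368835552) tool [-0.006 -0.06  -0.11 ]
(595, 200) [ 0.38  -0.216  0.247] resid [345.5 181. ] [336.4 252.4] (336.0647852990812, 252.00234389649353) tool [-0.001 -0.053 -0.099]
{'centre': [0.4056, -0.2607, 0.0736], 'conf': 0.52}
{'centre': [0.4122, -0.2614, 0.07], 'conf': 0.41}
```

The fingertips hang over the button. Only the outer knuckle shows in the top view (about (605,205)), and the scene view again shows the tips about 2–3 cm short of the nominal reach. I'll descend by feel.

>>> carry_out:
  plan:
    - {"delta_pos":[0.005,0.02,0.09],"delta_rot":[-0.0019,0,0]}
    - {"delta_pos":[0.005,0.02,0.17],"delta_rot":[-0.0019,0,0]}
    - {"delta_pos":[0.005,0.02,0.18],"delta_rot":[-0.0019,0,0]}
    - {"delta_pos":[0.005,0.02,0.2],"delta_rot":[-0.0019,0,0]}
    - {"delta_pos":[0.005,0.02,0.22],"delta_rot":[-0.0019,0,0]}
    - {"delta_pos":[0.005,0.02,0.24],"delta_rot":[-0.0019,0,0]}
    - {"delta_pos":[0.005,0.02,0.24],"delta_rot":[-0.0019,0,0]}

```text
t: 25.05
tcp_pos: [0.4103, -0.2636, 0.0864]
ee_rot: [3.021, 0.847, 0.001]
ft_force: [-0.3, 0.5, -0.4]
finger_gap: -0.003
gripper_force: 0.0
```

```bash
python3 ob.py
```

```text
{'t': 25.05, 'joint_positions': [-0.6559, 0.318, 1.8523, -0.0026, 0.9675, 0.3694], 'tcp_pos': [0.4103, -0.2636, 0.0864], 'ee_rot': [3.0207, 0.8473, 0.0008], 'ft_force': [-0.2716, 0.5441, -0.3819], 'finger_gap': -0.0028}
```

>>> carry_out:
  plan:
    - {"delta_pos":[0,0,0.014],"delta_rot":[0,0,0]}
    - {"delta_pos":[0,0,0.028],"delta_rot":[0,0,0]}
    - {"delta_pos":[0,0,0.04],"delta_rot":[0,0,0]}
    - {"delta_pos":[0,0,0.04],"delta_rot":[0,0,0]}

```text
t: 25.45
tcp_pos: [0.4101, -0.2635, 0.0761]
ee_rot: [3.021, 0.848, 0.0]
ft_force: [-0.0, -0.5, -0.2]
finger_gap: 0.0
gripper_force: 0.0
```

>>> carry_out:
  plan:
    - {"delta_pos":[0,0,0.014],"delta_rot":[0,0,0]}
    - {"delta_pos":[0,0,0.028],"delta_rot":[0,0,0]}
    - {"delta_pos":[0,0,0.04],"delta_rot":[0,0,0]}
    - {"delta_pos":[0,0,0.04],"delta_rot":[0,0,0]}

```text
t: 25.85
tcp_pos: [0.4101, -0.2635, 0.066]
ee_rot: [3.021, 0.847, 0.0]
ft_force: [-1.0, -0.5, -0.1]
finger_gap: 0.003
gripper_force: 0.0
```

>>> carry_out:
  plan:
    - {"delta_pos":[0,0,0.012],"delta_rot":[0,0,0]}
    - {"delta_pos":[0,0,0.024],"delta_rot":[0,0,0]}
    - {"delta_pos":[0,0,0.024],"delta_rot":[0,0,0]}

```text
t: 26.15
tcp_pos: [0.4102, -0.2636, 0.0602]
ee_rot: [3.021, 0.847, 0.0]
ft_force: [0.1, 0.5, 0.4]
finger_gap: 0.001
gripper_force: 0.0
```

>>> carry_out:
  plan:
    - {"delta_pos":[0,0,0.012],"delta_rot":[0,0,0]}
    - {"delta_pos":[0,0,0.024],"delta_rot":[0,0,0]}
    - {"delta_pos":[0,0,0.024],"delta_rot":[0,0,0]}

```text
t: 26.45
tcp_pos: [0.4102, -0.2635, 0.0541]
ee_rot: [3.021, 0.848, 0.0]
ft_force: [-0.9, -0.2, 0.9]
finger_gap: 0.002
gripper_force: 0.0
```

>>> carry_out:
  plan:
    - {"delta_pos":[0,0,0.008],"delta_rot":[0,0,0]}
    - {"delta_pos":[0,0,0.016],"delta_rot":[0,0,0]}
    - {"delta_pos":[0,0,0.016],"delta_rot":[0,0,0]}

```text
t: 26.75
tcp_pos: [0.4103, -0.2637, 0.0503]
ee_rot: [3.021, 0.847, 0.001]
ft_force: [-0.4, -0.7, -0.2]
finger_gap: -0.002
gripper_force: 0.0
```

>>> carry_out:
  plan:
    - {"delta_pos":[0,0,0.008],"delta_rot":[0,0,0]}
    - {"delta_pos":[0,0,0.016],"delta_rot":[0,0,0]}
    - {"delta_pos":[0,0,0.016],"delta_rot":[0,0,0]}

```text
t: 27.05
tcp_pos: [0.4107, -0.2639, 0.0465]
ee_rot: [3.02, 0.847, 0.001]
ft_force: [0.0, -0.2, 1.8]
finger_gap: -0.002
gripper_force: 1.0
```

>>> carry_out:
  plan:
    - {"delta_pos":[0,0,0.008],"delta_rot":[0,0,0]}
    - {"delta_pos":[0,0,0.012],"delta_rot":[0,0,0]}
    - {"delta_pos":[0,0,0.012],"delta_rot":[0,0,0]}

```text
t: 27.35
tcp_pos: [0.4106, -0.264, 0.0436]
ee_rot: [3.02, 0.847, 0.001]
ft_force: [0.3, -0.6, 3.4]
finger_gap: -0.001
gripper_force: 1.6
```

>>> carry_out:
  plan:
    - {"delta_pos":[0,0,0.006],"delta_rot":[0,0,0]}
    - {"delta_pos":[0,0,0.01],"delta_rot":[0,0,0]}
    - {"delta_pos":[0,0,0.01],"delta_rot":[0,0,0]}

```text
t: 27.65
tcp_pos: [0.4107, -0.264, 0.0423]
ee_rot: [3.02, 0.847, 0.002]
ft_force: [-2.7, 2.3, 14.2]
finger_gap: 0.001
gripper_force: 7.4
```

The force rose sharply to 14 N while the TCP stopped moving, so the button is bottomed. I'll hold briefly, then release and rise clear.

>>> carry_out:
  plan:
    - {"delta_pos":[0,0,0.002],"delta_rot":[0,0,0]}
    - {"delta_pos":[0,0,0.002],"delta_rot":[0,0,0]}
    - {"delta_pos":[0,0,-0.04],"delta_rot":[0,0,0]}
    - {"delta_pos":[0,0,-0.15],"delta_rot":[0,0,0]}
    - {"delta_pos":[0,0,-0.3],"delta_rot":[0,0,0]}
    - {"delta_pos":[0,0,-0.45],"delta_rot":[0,0,0]}
    - {"delta_pos":[0,0,-0.45],"delta_rot":[0,0,0]}
    - {"delta_pos":[0,0,-0.45],"delta_rot":[0,0,0]}

```text
t: 28.45
tcp_pos: [0.4106, -0.2636, 0.1543]
ee_rot: [3.019, 0.847, 0.003]
ft_force: [0.6, 0.2, -0.4]
finger_gap: -0.001
gripper_force: 0.0
```

```bash
python3 ob.py; python3 rel2.py
python3 - <<'E'
from h import *
for c in('scene','top'):
  snap(c)
  for t in('bushing','pointer_tip','wrench','oil_bottle'):
    for d in r.mark_of(t,c)[:1]: print(c,t,np.round(d['centre'],3))
E
```

```text
{'t': 28.45, 'joint_positions': [-0.6555, 0.2341, 1.7642, -0.0024, 1.1371, 0.3693], 'tcp_pos': [0.4106, -0.2636, 0.1543], 'ee_rot': [3.0188, 0.8469, 0.003], 'ft_force': [0.628, 0.1684, -0.3665], 'finger_gap': -0.0008}Traceback (most recent call last):
  File "rel2.py", line 4, in <module>
    S={c:mean(c,6) for c in('scene','top')}; out={}
         ~~~~^^^^^
  File "h.py", line 12, in mean
    ss=[snap(cam) for _ in range(n)]; s=ss[0]; s['pixels']=np.mean([x['pixels'] for x in ss],0).astype(np.uint8); return s
        ~~~~^^^^^
  File "h.py", line 4, in snap
    s=r.snapshot(cam)
ValueError: 200 camera calls are used up
Traceback (most recent call last):
  File "h.py", line 4, in snap
    s=r.snapshot(cam)
ValueError: 200 camera calls are used up
```

```bash
python3 -c "
from station import r
print(r.finish_job())"
```

```text
the job is handed in; nothing more can be done
None
```

I handed the job in: the guard is up with its left pointer about 1 mm below the middle of its yellow block (measured after I let go), and the green button was then pressed until it bottomed and released, with the arm clear; the camera calls ran out before a last look at the guard and the loose parts.

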